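# Tip the rinse basket and roll the core plugs into the drying tray

### The job

Empty the rinsed stone core plugs out of the mesh basket: lift the bar at its rear, hooking it from below, so that the basket tips on its trunnions until it rests gently but firmly against its rubber stop and all three plugs roll out through the notched spout into the drying tray. Then let the basket down under control, without dropping it, until it lies level on its rest again. Leave the bottle, the beaker, the timer and the tray where they are.

Things in the scene. Friction and masses are not known exactly. Their poses are not given: they have to be found in the camera images.
- basket: stainless wire-mesh basket, inside 82 wide, 126 long, 58 mm deep, turning freely on two trunnions in a low stand fixed to the bench. Origin: middle of the trunnion axis, 58 mm above the bench; x level towards the spout, y along the axis, z up when it lies level. Floor at z -12 mm, rear wall at x -140, rim at z +46. Tipping turns it about y: spout down, bar up. Let go, it falls back on its rest
- basket_bar (a point): middle of the lifting bar: a level round steel bar, 10 mm thick, 100 mm long, 50 mm clear behind the basket's rear wall, 84 mm above the bench when the basket is level, nothing below it; joined to the basket by an 8 mm rod at each end. It lies at x -190, z +26 mm of the basket's frame; lifting it takes 4 to 5 N
- spout_lip (a point): middle of the lip of the notched spout, at x +18, z +26 mm of the basket's frame: the front wall slopes up to it at 50 degrees from the floor, so the plugs begin to roll out at about 50 degrees of tilt
- stop_arm: steel arm on the stand with the tip stop: an upright screw with a rubber pad 15 mm across, at x +47, y +51 mm. Origin: on the bench under the trunnion axis; axes as the level basket's. The screw's height is set anew each time and not reported: the basket's rim meets it somewhere between 60 and 74 degrees of tilt. 1 N on the bar is 4 N on the pad; 1 to 7 N at the bar is a gentle rest, 20 N forces it
- tray: stainless drying tray, open on top, 160 x 130 x 34 mm (x by y by height), 2.5 mm walls, 5 mm high ribs across its floor, 1.2 kg, standing loose under the spout. Origin: centre of its underside; x points away from the basket, z up
- plug_1_center (a point): centre of a stone core plug, a plain cylinder 38 mm in diameter and 76 mm long, 0.19 kg, lying crosswise in the basket; its own y is the cylinder axis
- plug_2_center (a point): centre of a second such core plug
- plug_3_center (a point): centre of a third such core plug
- bottle_center (a point): centre of a capped lab bottle, 60 mm across, 94 mm tall, upright on the bench beside the tray (bystander)
- beaker_center (a point): centre of a small glass beaker, 46 mm across, 58 mm tall, upright on the bench beside the basket (bystander)
- timer_center (a point): centre of a flat lab timer, 62 x 66 x 20 mm, on the bench beside the stand (bystander)
Things that resemble listed ones, but are neither listed nor needed, are in the scene too. Leave any brown or red look-alike of the part that bears plug_1_center alone.

How it is judged:
By the outcome, as a careful person would: the job done as asked, in the order asked, and still so for the second after the job is handed in, with the robot touching nothing.
It also fails if it takes over 64 s, if anything falls off the work surface, if the arm or the gripper's body presses on something with over 40 N, if the wrist force passes 120 N, or if a joint passes its speed limit or range.

### The arm

A 7-joint arm with a two-finger parallel gripper is mounted at the origin on a cart in front of the work surface, level with it; the furniture and walls round the work are solid. World frame = base frame: x ahead of the robot, y to its left, z up, the work surface at z = 0. Lengths are in m, angles in degrees, forces in N, time in s.
With the tool pointing down it reaches from about 0.425 to 0.975 m from the base axis. Payload 16.7 kg.
Tool frame: the origin (TCP) lies at the very end of the fingers, on their centre line; the grasp point (between the pads) lies 19 mm behind it; z points along the fingers, y is the direction in which the jaws open and shut (so a half turn about z gives the same grasp; the last joint's range is limited). The gripper opens to 85 mm and grips with 20 to 120 N. Pads are 22 mm wide; open, the fingers measure 114 mm over their backs; the gripper's body (76 mm by 85 mm) begins 54 mm behind the grasp point. The pads swing forward as they close: fully open they stand 13 mm farther back than shut.
Start: joints at [-81.159, 24.414, 4.234, 92.017, -1.954, 63.644, -3.845], TCP at [0.202, 0.644, 0.231] pointing down, gripper open.
Joint ranges: [-163.25, 163.25], [-28.42, 122.38], [-70.27, 78.77], [12.13, 141.07], [-58.53, 238.53], [9.26, 117.41], [-156.51, 156.51]. Speed limits (degrees/s): [108.29, 108.29, 136.94, 136.94, 172.46, 172.46, 172.46].

### API

Orientations are given as [roll, pitch, yaw] about the fixed x, y, z axes, in that order (R = Rz(yaw) Ry(pitch) Rx(roll)).
In Python, from station import observe, snapshot, camera_info, manip gives the robot as it stands.
- The arm moves only by the tool arm_command, never from a script. Its argument "deltas" is a list of rows, each an object of numbers: "x", "y", "z": the shift along the tool's x, y, z in cm; "rx", "ry", "rz": the turn, a rotation vector about the tool's x, y, z in rad; "grip": the opening in per cent of the stroke, from 0 (shut) to 100 (fully open). In form: [{"x": .., "y": .., "z": .., "rx": .., "ry": .., "rz": .., "grip": ..}, ...]. A call has 1 to 20 rows; each row is the pose to reach, as a shift and turn from the pose commanded when the call began, along the tool's axes at that moment; what a row does not reach only later rows make up. A row lasts 1/8 s, in which the tool goes at most 62.5 mm and 10.7 degrees, less where a joint would pass 70% of its speed; a pose out of reach is approached as far as the arm can. A call with a gripper value outside its range is refused whole. The fingers move at their own pace and stop on an object; "grip_force" is the grip in N (left out, the last holds). Time passes only in rows, so rows that repeat a pose let the fingers close. It gives the time, the measured TCP pose, the force and the opening at its end, in the units of the state.
- observe(): the state, without advancing time (a new reading comes with each control period).
- snapshot(name): name is "side" or "top"; returns the picture (400x640x3 uint8, red, green, blue); there is no depth.
- camera_info(name): a dict with "fx", "fy", "cx", "cy" (pixels), "dist" ([k1, k2, p1, p2, k3] as OpenCV has them; the pictures are not rectified), "rvec" (rotation vector, rad) and "tvec" (3), from world to camera coordinates, as OpenCV has them. Camera axes: x right, y down, z forward; pixel columns grow to the right and rows downward; lengths in m; the calibration is good to about 2 mm. A picture is of the moment at which its call begins. camera_info takes no time and is no camera call.
- manip.finish_job(): hands the job in, once; it reports no verdict.
The state is a dict: "clock": time; "joints": joint angles; "joint_velocities": joint speeds; "joint_efforts": joint torques, N m; "eef_pos": TCP position; "tcp_rot": TCP orientation; "contact_force": force on the tool from outside, world axes, zero at the start; "ft_torque": the same for the moment, N m; "width": finger opening in m.
Only numpy, scipy, OpenCV 4.12 (cv2) and the standard library are available. Lean on these libraries where they do the work, as an engineer would, in place of code of your own. Each camera call takes 0.05 s, during which the arm holds its last target.

## Working session

There is one attempt and no reset: what is moved stays moved. The work goes in short steps, Python scripts to look and compute and a tool call to move; the robot and the scene stay as the last step left them, time stands still between calls to the robot, and variables do not carry over. Pictures are saved under pics/ and viewed, and the job is handed in when it is done.

Besides the shell and the picture viewer there is one more tool, called after "Call:" as name([rows], argument=value, ...), one row to a line, values as JSON. arm_command: Moves the arm, as the interface text tells. Its arguments: {"type":"object","properties":{"deltas":{"type":"array","items":{"type":"object","properties":{"x":{"type":"number"},"y":{"type":"number"},"z":{"type":"number"},"rx":{"type":"number"},"ry":{"type":"number"},"rz":{"type":"number"},"grip":{"type":"number"}}}},"grip_force":{"type":"number"}},"required":["deltas"]}

```bash
mkdir -p pics; ls; python3 - <<'E'
from station import observe,snapshot,camera_info
import cv2
print(observe())
for n in("side","top"):
    cv2.imwrite(f"pics/{n}0.png",snapshot(n)[:,:,::-1]); print(camera_info(n))
E
```

```text
pics
{'clock': 0.0, 'joints': array([-81.15858445,  24.45090141,   4.22966792,  92.05218099,
        -1.95326722,  63.64383659,  -3.8451417 ]), 'joint_velocities': array([ 0.00313515,  0.02361985, -0.0132323 ,  0.01604106, -0.02122095,
        0.05533586, -0.05030983]), 'joint_efforts': array([ 1.04918727e-03, -9.49822855e+01,  3.76140386e+00, -4.63519406e+01,
        1.92997354e-02,  9.85314284e-03,  2.93901599e-05]), 'eef_pos': array([0.20182282, 0.64369056, 0.23059563]), 'tcp_rot': array([-1.79925381e+02,  5.38658821e-03,  1.62592205e+02]), 'contact_force': array([-0.42299639, -0.13792603, -0.7607357 ]), 'ft_torque': array([-0.03321706,  0.06565282,  0.04372996]), 'width': 0.0849934749325004}
{'fx': 390.96720523572293, 'fy': 390.96720523572293, 'cx': 323.407302199895, 'cy': 192.9171113505267, 'dist': array([-0.05047748,  0.        ,  0.        ,  0.        ,  0.        ]), 'rvec': array([ 2.11734543, -0.24088414,  0.15132062]), 'tvec': array([-0.53380084,  0.10263699,  1.05138792])}
{'fx': 361.12320783080673, 'fy': 361.12320783080673, 'cx': 320.24217202485465, 'cy': 200.11359565710504, 'dist': array([0.00578931, 0.        , 0.        , 0.        , 0.        ]), 'rvec': array([ 2.17017994, -2.14049442,  0.10493289]), 'tvec': array([-0.02331184,  0.51154686,  0.94399989])}
```

View pics/side0.png

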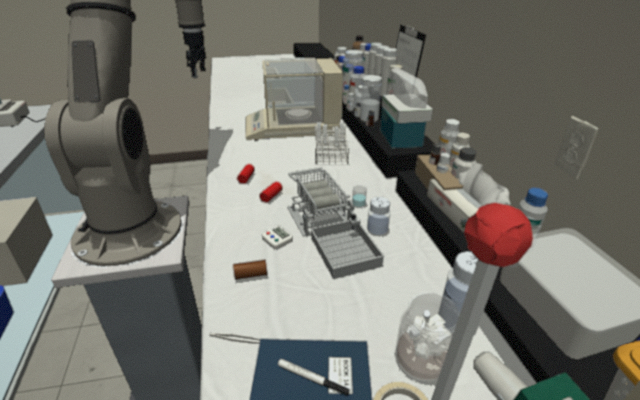

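View pics/top0.png

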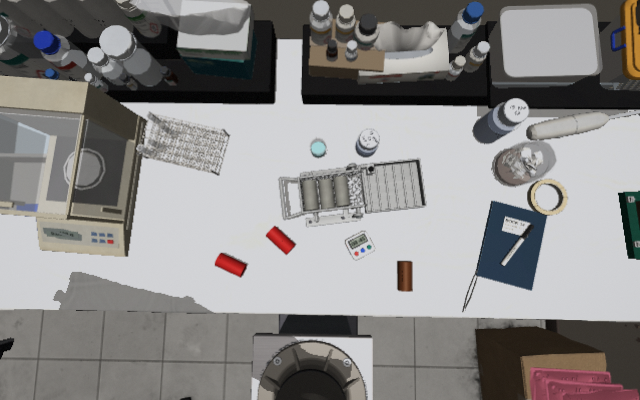

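The top view shows the basket at about (325,195), with its bar near (287,198), the tray at (393,185), the beaker at (318,148), the bottle at (368,142) and the timer at (360,244). The red and brown look-alikes are off to the side. I'll zoom in.

```bash
cat > h.py <<'E'
import numpy as np,cv2
from station import observe,snapshot,camera_info
from scipy.spatial.transform import Rotation as R
def cam(n):
    c=camera_info(n);K=np.array([[c['fx'],0,c['cx']],[0,c['fy'],c['cy']],[0,0,1.]])
    return K,c['dist'],c['rvec'],c['tvec']
def proj(n,P):
    K,d,r,t=cam(n);return cv2.projectPoints(np.array(P,float).reshape(-1,3),r,t,K,d)[0][:,0]
def ray(n,uv):
    K,d,r,t=cam(n);p=cv2.undistortPoints(np.array(uv,float).reshape(-1,1,2),K,d)[:,0]
    M=cv2.Rodrigues(r)[0];D=np.c_[p,np.ones(len(p))]@M;return -M.T@t,D
def atz(n,uv,z):
    o,D=ray(n,uv);return o+D*((z-o[2])/D[:,2])[:,None]
def crop(n,x0,y0,x1,y1,s,f,im=None):
    im=snapshot(n)[:,:,::-1] if im is None else im
    cv2.imwrite(f,cv2.resize(im[y0:y1,x0:x1],None,fx=s,fy=s,interpolation=cv2.INTER_CUBIC))
def tri(a,b):
    oa,Da=ray("side",a);ob,Db=ray("top",b);out=[]
    for d,e in zip(Da,Db):
        A=np.c_[d,-e];s=np.linalg.lstsq(A,ob-oa,rcond=None)[0]
        p,q=oa+d*s[0],ob+e*s[1];out.append(np.r_[(p+q)/2,np.linalg.norm(p-q)])
    return np.array(out)
E
python3 - <<'E'
from h import *
crop("top",270,120,440,260,4.5,"pics/t1.png",cv2.imread("pics/top0.png"))
crop("side",270,150,400,290,4.2,"pics/s1.png",cv2.imread("pics/side0.png"))
E
```

```text
(no output)
```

View pics/t1.png

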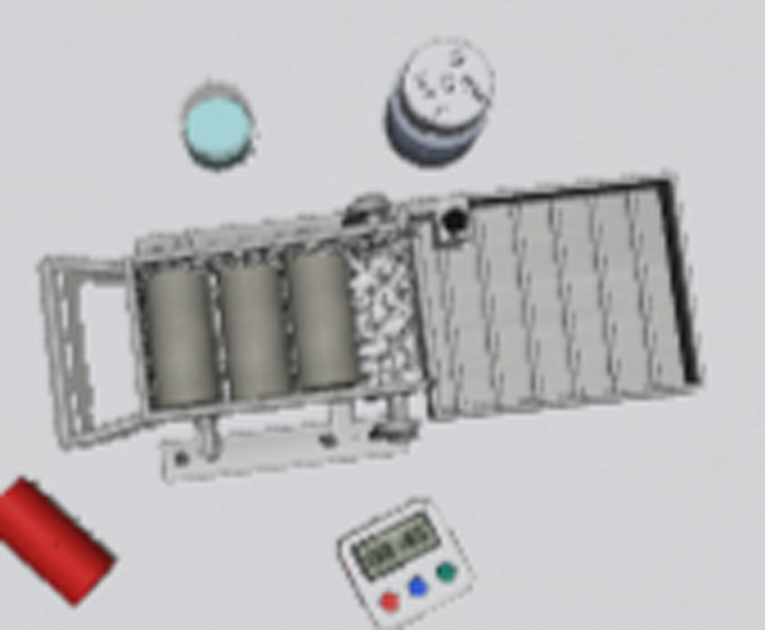

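View pics/s1.png

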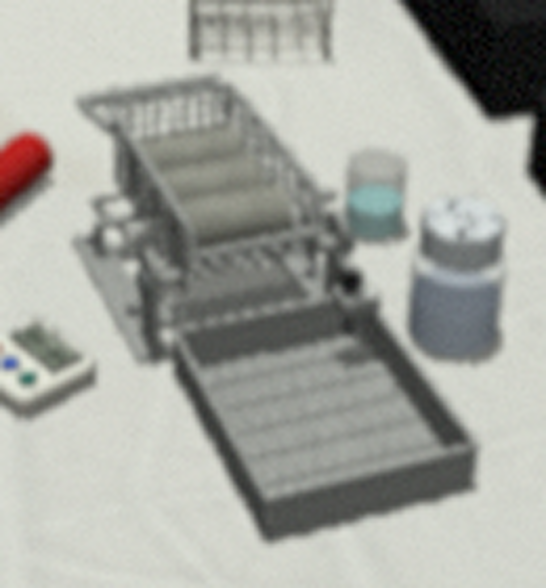

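```bash
python3 - <<'E'
from h import *
T=lambda L:[(270+x/4.5,120+y/4.5) for x,y in L]
S=lambda L:[(270+x/4.2,150+y/4.2) for x,y in L]
print("bar far,near, rear rim far? ",tri(S([(218,82),(84,103)]),T([(47,263),(66,443)])).round(4))
pf,pn=atz("top",T([(47,263),(66,443)]),.084);print(pf,pn,np.linalg.norm(pf-pn),(pf+pn)/2, 'yaw', np.degrees(np.arctan2(*(pf-pn)[:2])))
tr=atz("top",T([(668,178),(700,383),(432,418)]),.034);print("tray",tr,np.linalg.norm(np.diff(tr,axis=0),axis=1))
trs=atz("side",S([(472,450),(265,505),(178,345)]),.034);print("trayS",trs,np.linalg.norm(np.diff(trs,axis=0),axis=1))
# basket rim corners top
print("rim rear", atz("top",T([(130,262),(147,415)]),.104))
print("bottle",atz("top",T([(448,85)]),.094),"beaker",atz("top",T([(217,120)]),.05),"timer",atz("top",T([(405,560)]),.02))
E
```

```text
bar far,near, rear rim far?  [[0.5623 0.0861 0.0784 0.0024]
 [0.4603 0.0722 0.0805 0.0048]]
[0.56010517 0.08558609 0.084     ] [0.45772415 0.07210531 0.084     ] 0.10326473051656082 [0.50891466 0.0788457  0.084     ] yaw 82.49886296328573
tray [[ 0.6249343  -0.28006115  0.034     ]
 [ 0.50146397 -0.29693525  0.034     ]
 [ 0.4785646  -0.13873778  0.034     ]] [0.12461804 0.15984624]
trayS [[ 0.62365237 -0.28677532  0.034     ]
 [ 0.49847265 -0.30425841  0.034     ]
 [ 0.48201855 -0.15639273  0.034     ]] [0.1263947  0.14877835]
rim rear [[0.55775158 0.03674044 0.104     ]
 [0.47252537 0.02555249 0.104     ]]
bottle [[ 0.6635163  -0.14111024  0.094     ]] beaker [[ 0.65351649 -0.00909772  0.05      ]] timer [[ 0.39479982 -0.12427403  0.02      ]]
```

```bash
cat >> h.py <<'E'
def W(P,org,yaw,th=0):
    P=np.array(P,float).reshape(-1,3)
    return R.from_euler('z',yaw,degrees=True).apply(R.from_euler('y',th,degrees=True).apply(P))+org
E
python3 - <<'E'
from h import *
T=lambda L:[(270+x/4.5,120+y/4.5) for x,y in L]
org=np.array([.5337,-.110,.058]);yaw=-82.2
print(proj("top",[[.2,.644,.23],[.2,.644,.43]]),proj("side",[.2,.644,.23]))
print("balance corner",atz("top",[(130,255),(40,248),(143,110),(228,140),(280,240),(230,265)],.04).round(3))
for n,o,s,f in(("top",(270,120,440,260),4.5,"t2"),("side",(270,150,400,290),4.2,"s2")):
    im=cv2.imread(f"pics/{n}0.png");im=cv2.resize(im[o[1]:o[3],o[0]:o[2]],None,fx=s,fy=s,interpolation=cv2.INTER_CUBIC)
    def ln(P,c):
        p=((proj(n,W(P,org,yaw))-o[:2])*s).astype(int);cv2.polylines(im,[p],False,c,1)
    ln([[-.19,-.05,.026],[-.19,.05,.026]],(0,0,255))
    ln([[-.14,-.041,.046],[-.14,.041,.046],[.018,.041,.046],[.018,-.041,.046],[-.14,-.041,.046]],(0,200,0))
    ln([[0,-.06,0],[0,.06,0]],(255,0,0));ln([[.047,.051,-.058],[.047,.051,.0]],(255,0,255))
    cv2.imwrite(f"pics/{f}.png",im)
E
```

```text
[[  -3.45300471  335.13637041]
 [-124.30620535  369.68586326]] [[198.25148879  77.51775795]]
balance corner [[0.359 0.483 0.04 ]
 [0.374 0.723 0.04 ]
 [0.754 0.476 0.04 ]
 [0.672 0.237 0.04 ]
 [0.403 0.088 0.04 ]
 [0.337 0.217 0.04 ]]
```

View pics/t2.png

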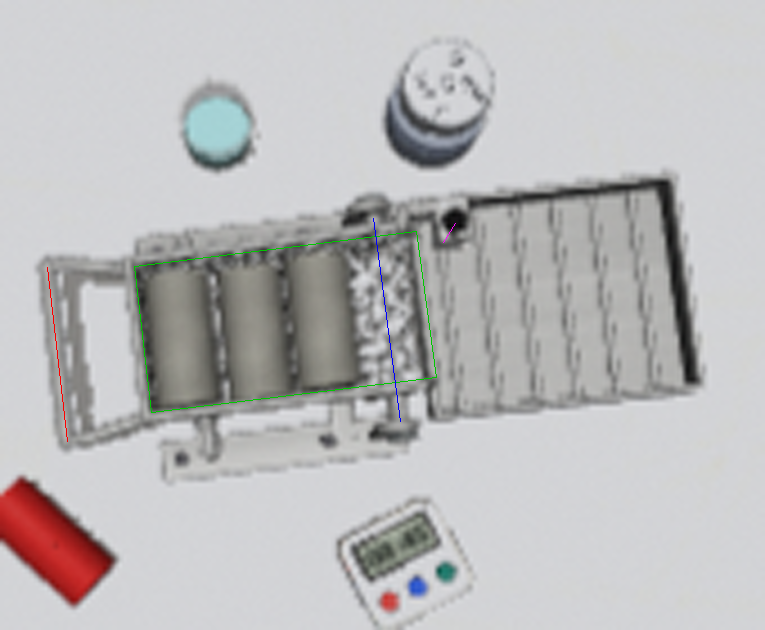

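View pics/s2.png

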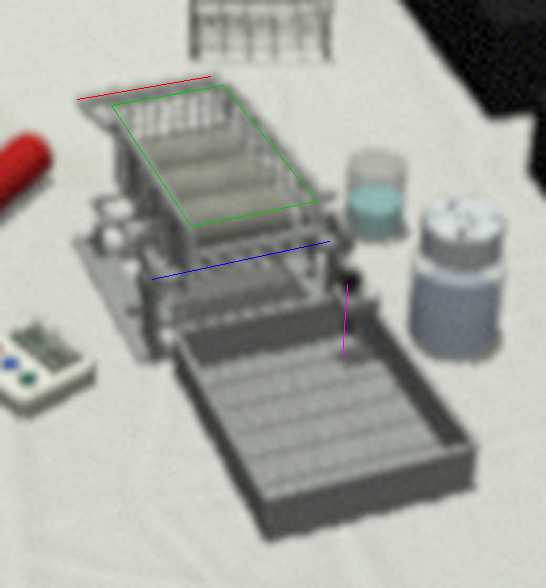

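The overlay fits to about 2 mm: axis origin ≈ (0.535,-0.110,0.058), yaw ≈ -82°, and bar at (0.509,0.078,0.084). Next I'll work out the transit moves.

```bash
cat >> h.py <<'E'
ORG=np.array([.5345,-.110,.058]);YAW=-82.2
XH=R.from_euler('z',YAW,degrees=True).apply([1,0,0]);YH=R.from_euler('z',YAW,degrees=True).apply([0,1,0])
def ori(a):  # tool pointing toward +x basket, a deg below level, tool y along bar
    z=np.cos(np.radians(a))*XH-np.sin(np.radians(a))*np.array([0,0,1.]);return R.from_matrix(np.c_[np.cross(YH,z),YH,z])
def rows(targets,st=None):
    s=observe();p0=s['eef_pos'];R0=R.from_euler('xyz',s['tcp_rot'],degrees=True)
    for p,r in targets:
        d=R0.inv().apply(np.array(p)-p0)*100;v=(R0.inv()*r).as_rotvec()
        print('{"x":%.2f,"y":%.2f,"z":%.2f,"rx":%.3f,"ry":%.3f,"rz":%.3f,"grip":0}'%(*d,*v))
def cur():
    s=observe();return s['eef_pos'],R.from_euler('xyz',s['tcp_rot'],degrees=True)
E
python3 - <<'E'
from h import *
from scipy.spatial.transform import Slerp
p0,R0=cur()
wp=[(p0,R0),((.20,.44,.30),None),((.36,.36,.30),None),((.47,.29,.28),ori(90))]
print(np.degrees((R0.inv()*ori(90)).as_rotvec()))
sl=Slerp([0,1],R.concatenate([R0,ori(90)]))
P=[(.20,.58,.26),(.2,.52,.29),(.2,.46,.3),(.25,.42,.3),(.30,.39,.3),(.35,.36,.3),(.40,.33,.29),(.44,.31,.28),(.47,.29,.28)]
rows([(p,sl(min(1,(i+1)/9))) for i,p in enumerate(P)])
E
```

```text
[-5.61066867e-02  4.40920096e-02  6.47932014e+01]
{"x":-1.73,"y":-6.14,"z":-2.92,"rx":-0.000,"ry":0.000,"rz":0.126,"grip":0}
{"x":-3.53,"y":-11.87,"z":-5.92,"rx":-0.000,"ry":0.000,"rz":0.251,"grip":0}
{"x":-5.32,"y":-17.60,"z":-6.91,"rx":-0.000,"ry":0.000,"rz":0.377,"grip":0}
{"x":-11.29,"y":-19.92,"z":-6.91,"rx":-0.000,"ry":0.000,"rz":0.503,"grip":0}
{"x":-16.96,"y":-21.28,"z":-6.91,"rx":-0.001,"ry":0.000,"rz":0.628,"grip":0}
{"x":-22.63,"y":-22.65,"z":-6.90,"rx":-0.001,"ry":0.001,"rz":0.754,"grip":0}
{"x":-28.29,"y":-24.02,"z":-5.90,"rx":-0.001,"ry":0.001,"rz":0.880,"grip":0}
{"x":-32.71,"y":-24.73,"z":-4.90,"rx":-0.001,"ry":0.001,"rz":1.005,"grip":0}
{"x":-36.17,"y":-25.74,"z":-4.90,"rx":-0.001,"ry":0.001,"rz":1.131,"grip":0}
```

Call:
arm_command([
  {"x":-0.9,"y":-3,"z":-2,"rz":0.06,"grip":0},
  {"x":-1.7,"y":-6.1,"z":-3,"rz":0.12,"grip":0},
  {"x":-2.6,"y":-9,"z":-4.5,"rz":0.18,"grip":0},
  {"x":-3.5,"y":-11.9,"z":-6,"rz":0.25,"grip":0},
  {"x":-4.4,"y":-15,"z":-6.9,"rz":0.31,"grip":0},
  {"x":-5.3,"y":-17.6,"z":-6.9,"rz":0.38,"grip":0},
  {"x":-8.3,"y":-18.8,"z":-6.9,"rz":0.44,"grip":0},
  {"x":-11.3,"y":-19.9,"z":-6.9,"rz":0.5,"grip":0},
  {"x":-14,"y":-20.6,"z":-6.9,"rz":0.57,"grip":0},
  {"x":-17,"y":-21.3,"z":-6.9,"rz":0.63,"grip":0},
  {"x":-20,"y":-22,"z":-6.9,"rz":0.69,"grip":0},
  {"x":-22.6,"y":-22.6,"z":-6.9,"rz":0.75,"grip":0},
  {"x":-25.5,"y":-23.3,"z":-6.4,"rz":0.82,"grip":0},
  {"x":-28.3,"y":-24,"z":-6,"rz":0.88,"grip":0},
  {"x":-30.5,"y":-24.4,"z":-5.4,"rz":0.94,"grip":0},
  {"x":-32.7,"y":-24.8,"z":-4.9,"rz":1.0,"grip":0},
  {"x":-34.5,"y":-25.2,"z":-4.9,"rz":1.07,"grip":0},
  {"x":-36.2,"y":-25.7,"z":-4.9,"rz":1.13,"grip":0},
  {"x":-36.2,"y":-25.7,"z":-4.9,"rz":1.13,"grip":0},
])

```text
$.deltas[0]: bad value
```

Call:
arm_command([
  {"x":-0.9,"y":-3.0,"z":-2.0,"rx":0.0,"ry":0.0,"rz":0.06,"grip":0},
  {"x":-1.7,"y":-6.1,"z":-3.0,"rx":0.0,"ry":0.0,"rz":0.12,"grip":0},
  {"x":-2.6,"y":-9.0,"z":-4.5,"rx":0.0,"ry":0.0,"rz":0.18,"grip":0},
  {"x":-3.5,"y":-11.9,"z":-6.0,"rx":0.0,"ry":0.0,"rz":0.25,"grip":0},
  {"x":-4.4,"y":-15.0,"z":-6.9,"rx":0.0,"ry":0.0,"rz":0.31,"grip":0},
  {"x":-5.3,"y":-17.6,"z":-6.9,"rx":0.0,"ry":0.0,"rz":0.38,"grip":0},
  {"x":-8.3,"y":-18.8,"z":-6.9,"rx":0.0,"ry":0.0,"rz":0.44,"grip":0},
  {"x":-11.3,"y":-19.9,"z":-6.9,"rx":0.0,"ry":0.0,"rz":0.5,"grip":0},
  {"x":-14.0,"y":-20.6,"z":-6.9,"rx":0.0,"ry":0.0,"rz":0.57,"grip":0},
  {"x":-17.0,"y":-21.3,"z":-6.9,"rx":0.0,"ry":0.0,"rz":0.63,"grip":0},
  {"x":-20.0,"y":-22.0,"z":-6.9,"rx":0.0,"ry":0.0,"rz":0.69,"grip":0},
  {"x":-22.6,"y":-22.6,"z":-6.9,"rx":0.0,"ry":0.0,"rz":0.75,"grip":0},
  {"x":-25.5,"y":-23.3,"z":-6.4,"rx":0.0,"ry":0.0,"rz":0.82,"grip":0},
  {"x":-28.3,"y":-24.0,"z":-6.0,"rx":0.0,"ry":0.0,"rz":0.88,"grip":0},
  {"x":-30.5,"y":-24.4,"z":-5.4,"rx":0.0,"ry":0.0,"rz":0.94,"grip":0},
  {"x":-32.7,"y":-24.8,"z":-4.9,"rx":0.0,"ry":0.0,"rz":1.0,"grip":0},
  {"x":-34.5,"y":-25.2,"z":-4.9,"rx":0.0,"ry":0.0,"rz":1.07,"grip":0},
  {"x":-36.2,"y":-25.7,"z":-4.9,"rx":0.0,"ry":0.0,"rz":1.13,"grip":0},
  {"x":-36.2,"y":-25.7,"z":-4.9,"rx":0.0,"ry":0.0,"rz":1.13,"grip":0},
])

```text
clock: 2.48
eef_pos: [0.4715, 0.2896, 0.2804]
tcp_rot: [180.0, 0.0, 97.7]
contact_force: [-0.0, 0.3, 0.1]
width: -0.0002
```

```bash
python3 - <<'E'
from h import *
p0,R0=cur()
n=8
rows([(p0+(np.array([.503,.24,.20])-p0)*i/n,ori(90-50*i/n)) for i in range(1,n+1)])
E
```

```text
{"x":-0.67,"y":0.31,"z":1.00,"rx":0.000,"ry":-0.109,"rz":-0.002,"grip":0}
{"x":-1.33,"y":0.61,"z":2.01,"rx":-0.000,"ry":-0.218,"rz":-0.002,"grip":0}
{"x":-2.00,"y":0.92,"z":3.01,"rx":-0.000,"ry":-0.327,"rz":-0.002,"grip":0}
{"x":-2.67,"y":1.23,"z":4.02,"rx":-0.000,"ry":-0.436,"rz":-0.002,"grip":0}
{"x":-3.33,"y":1.54,"z":5.02,"rx":-0.000,"ry":-0.545,"rz":-0.002,"grip":0}
{"x":-4.00,"y":1.84,"z":6.03,"rx":-0.001,"ry":-0.654,"rz":-0.002,"grip":0}
{"x":-4.67,"y":2.15,"z":7.03,"rx":-0.001,"ry":-0.763,"rz":-0.002,"grip":0}
{"x":-5.34,"y":2.46,"z":8.04,"rx":-0.001,"ry":-0.872,"rz":-0.002,"grip":0}
```

Call:
arm_command([
  {"x":-0.7,"y":0.3,"z":1.0,"rx":0,"ry":-0.11,"rz":0,"grip":0},
  {"x":-1.3,"y":0.6,"z":2.0,"rx":0,"ry":-0.22,"rz":0,"grip":0},
  {"x":-2.0,"y":0.9,"z":3.0,"rx":0,"ry":-0.33,"rz":0,"grip":0},
  {"x":-2.7,"y":1.2,"z":4.0,"rx":0,"ry":-0.44,"rz":0,"grip":0},
  {"x":-3.3,"y":1.5,"z":5.0,"rx":0,"ry":-0.55,"rz":0,"grip":0},
  {"x":-4.0,"y":1.8,"z":6.0,"rx":0,"ry":-0.65,"rz":0,"grip":0},
  {"x":-4.7,"y":2.1,"z":7.0,"rx":0,"ry":-0.76,"rz":0,"grip":0},
  {"x":-5.3,"y":2.5,"z":8.0,"rx":0,"ry":-0.87,"rz":0,"grip":0},
  {"x":-5.3,"y":2.5,"z":8.0,"rx":0,"ry":-0.87,"rz":0,"grip":0},
  {"x":-5.3,"y":2.5,"z":8.0,"rx":0,"ry":-0.87,"rz":0,"grip":0},
])

```text
clock: 3.72
eef_pos: [0.5025, 0.2416, 0.2009]
tcp_rot: [180.0, 49.7, 97.8]
contact_force: [0.8, 0.1, 0.6]
width: 0.0001
```

```bash
python3 - <<'E'
from h import *
s=observe();print(s['joints'].round(1),s['eef_pos'].round(4),s['clock'])
p,r=cur();print(np.degrees((r.inv()*ori(40)).as_rotvec()))
cv2.imwrite("pics/s3.png",snapshot("side")[:,:,::-1]);cv2.imwrite("pics/t3.png",snapshot("top")[:,:,::-1])
E
```

```text
[-73.5  37.4  30.5  98.8  20.9  80.5 -45. ] [0.5025 0.2416 0.2009] 3.725
[ 0.0436935  -0.30181056  0.0035405 ]
```

View pics/s3.png

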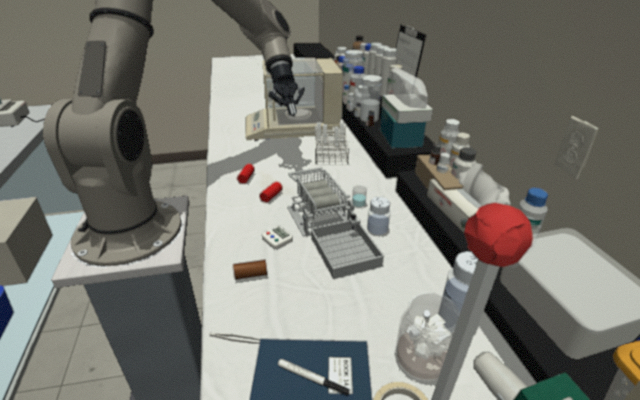

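View pics/t3.png

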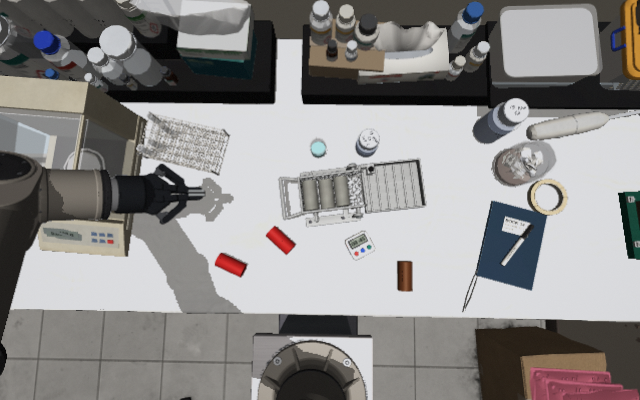

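```bash
python3 - <<'E'
from h import *
for x in(.4,.5,.6,.7):
  print(x,[tuple(proj("side",[x,.48,z])[0].astype(int)) for z in(0,.1,.2,.3)],[tuple(proj("top",[x,.48,z])[0].astype(int)) for z in(0,.1,.2,.3)])
crop("side",230,30,360,150,5,"pics/s4.png",cv2.imread("pics/s3.png"))
crop("top",0,60,260,270,3,"pics/t4.png",cv2.imread("pics/t3.png"))
E
```

```text
0.4 [(np.int64(258), np.int64(144)), (np.int64(256), np.int64(120)), (np.int64(254), np.int64(94)), (np.int64(251), np.int64(66))] [(np.int64(139), np.int64(239)), (np.int64(119), np.int64(239)), (np.int64(93), np.int64(238)), (np.int64(60), np.int64(238))]
0.5 [(np.int64(283), np.int64(142)), (np.int64(282), np.int64(118)), (np.int64(281), np.int64(92)), (np.int64(280), np.int64(65))] [(np.int64(142), np.int64(203)), (np.int64(122), np.int64(199)), (np.int64(97), np.int64(193)), (np.int64(65), np.int64(187))]
0.6 [(np.int64(308), np.int64(140)), (np.int64(307), np.int64(116)), (np.int64(307), np.int64(91)), (np.int64(307), np.int64(64))] [(np.int64(144), np.int64(167)), (np.int64(125), np.int64(160)), (np.int64(100), np.int64(150)), (np.int64(69), np.int64(137))]
0.7 [(np.int64(332), np.int64(137)), (np.int64(332), np.int64(114)), (np.int64(333), np.int64(89)), (np.int64(334), np.int64(62))] [(np.int64(147), np.int64(133)), (np.int64(128), np.int64(121)), (np.int64(104), np.int64(107)), (np.int64(74), np.int64(89))]
```

View pics/s4.png

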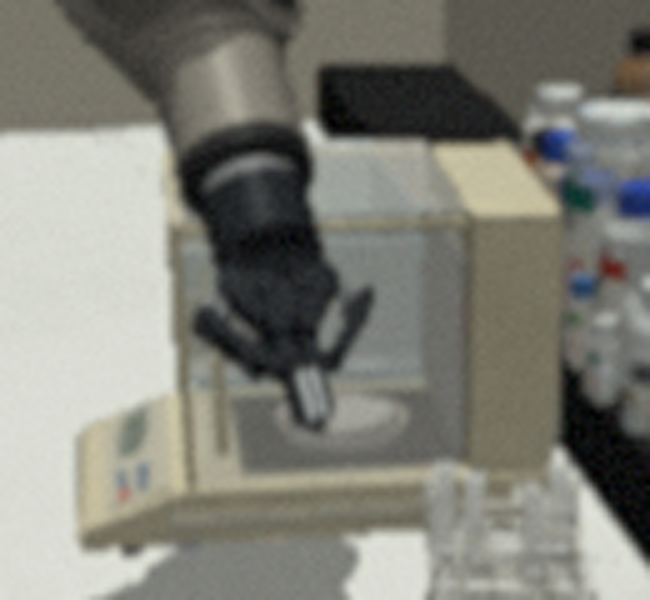

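View pics/t4.png

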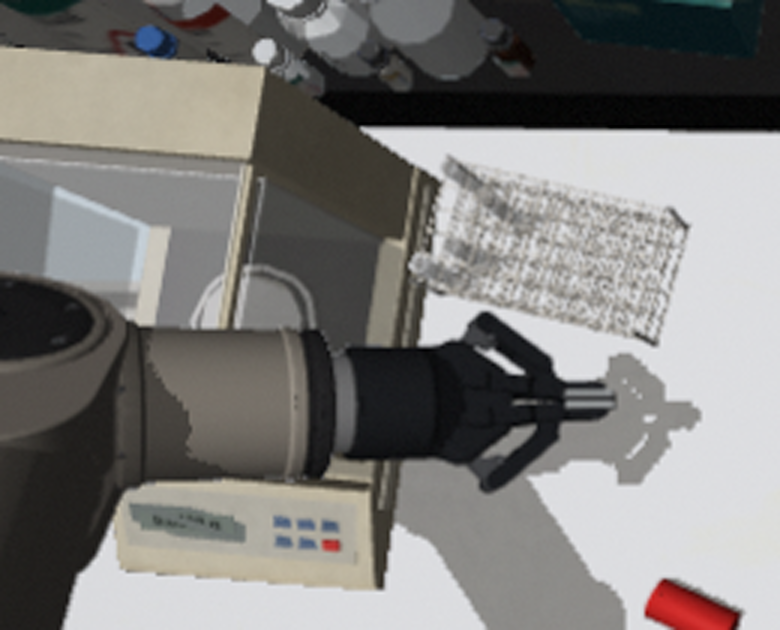

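```bash
cat >> h.py <<'E'
def hook(th,c=0.,d=.022,a=45,back=0.):
    bar=W([-.19,0,.026],ORG,YAW,th)[0];o=ori(a);z=o.as_matrix()[:,2];n=np.sin(np.radians(a))*XH+np.cos(np.radians(a))*np.array([0,0,1])
    return bar+(d-back)*z-n*(.016+c),o
E
python3 - <<'E'
from h import *
print(W([-.19,0,.026],ORG,YAW),hook(0)[0],hook(67)[0])
p0,R0=cur();t=hook(0,.010,back=.09);print(t[0])
rows([(p0+(t[0]-p0)*i/3,ori(40+5*i/3)) for i in(1,2,3)]+[hook(0,.01,back=.045),hook(0,.01)])
E
```

```text
[[0.50871404 0.07824209 0.084     ]] [0.50928983 0.0740387  0.05712994] [ 0.52824851 -0.06436304  0.21618487]
[0.49969329 0.14409515 0.11369848]
{"x":0.16,"y":-0.54,"z":4.33,"rx":0.001,"ry":0.023,"rz":-0.001,"grip":0}
{"x":0.32,"y":-1.09,"z":8.66,"rx":0.001,"ry":0.052,"rz":-0.001,"grip":0}
{"x":0.48,"y":-1.63,"z":12.99,"rx":0.001,"ry":0.081,"rz":-0.001,"grip":0}
{"x":0.84,"y":-1.64,"z":17.47,"rx":0.001,"ry":0.081,"rz":-0.001,"grip":0}
{"x":1.21,"y":-1.64,"z":21.96,"rx":0.001,"ry":0.081,"rz":-0.001,"grip":0}
```

Call:
arm_command([
  {"x":0.1,"y":-0.3,"z":2.2,"rx":0,"ry":0.01,"rz":0,"grip":0},
  {"x":0.2,"y":-0.5,"z":4.3,"rx":0,"ry":0.02,"rz":0,"grip":0},
  {"x":0.2,"y":-0.8,"z":6.5,"rx":0,"ry":0.04,"rz":0,"grip":0},
  {"x":0.3,"y":-1.1,"z":8.7,"rx":0,"ry":0.05,"rz":0,"grip":0},
  {"x":0.4,"y":-1.4,"z":10.9,"rx":0,"ry":0.07,"rz":0,"grip":0},
  {"x":0.5,"y":-1.6,"z":13.0,"rx":0,"ry":0.08,"rz":0,"grip":0},
  {"x":0.5,"y":-1.6,"z":13.0,"rx":0,"ry":0.08,"rz":0,"grip":0},
])

```text
clock: 4.7
eef_pos: [0.4996, 0.1427, 0.1133]
tcp_rot: [180.0, 45.2, 97.7]
contact_force: [-0.4, 0.2, -0.0]
width: -0.0
```

```bash
python3 - <<'E'
from h import *
p,r=cur();t=hook(0,.01,back=.09);print(p-t[0],(r.inv()*t[1]).as_rotvec())
s=snapshot("side")[:,:,::-1];t=snapshot("top")[:,:,::-1]
crop("side",220,60,400,220,4,"pics/s5.png",s);crop("top",180,120,400,270,3.5,"pics/t5.png",t)
rows([hook(0,.01,back=b) for b in(.06,.03,0)])
E
```

```text
[-0.00010377 -0.00141013 -0.000425  ] [-0.0010301   0.00338091 -0.00141698]
{"x":-0.04,"y":-0.05,"z":3.02,"rx":0.001,"ry":0.003,"rz":-0.000,"grip":0}
{"x":-0.03,"y":-0.05,"z":6.02,"rx":0.001,"ry":0.003,"rz":-0.000,"grip":0}
{"x":-0.02,"y":-0.05,"z":9.02,"rx":0.001,"ry":0.003,"rz":-0.000,"grip":0}
```

View pics/s5.png

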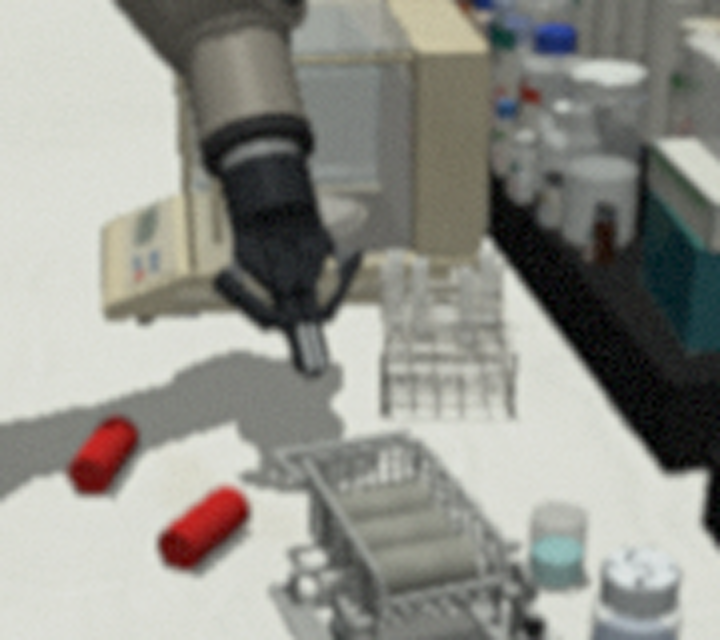

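View pics/t5.png

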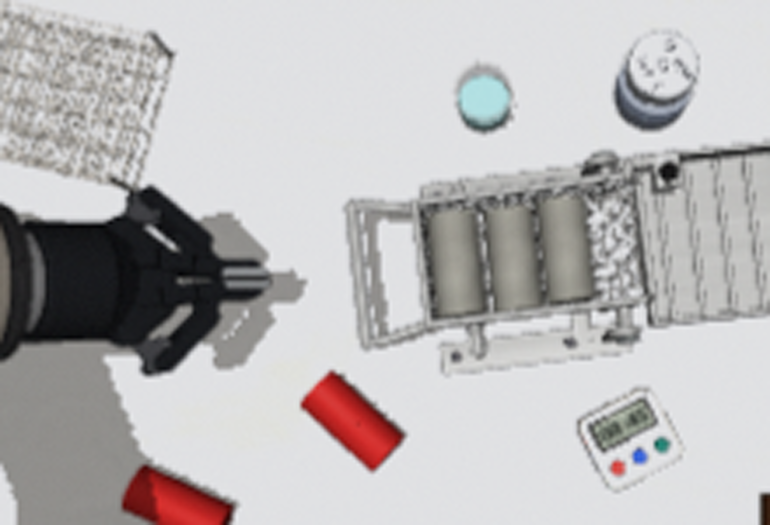

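Call:
arm_command([
  {"x":0,"y":0,"z":1.5,"rx":0,"ry":0,"rz":0,"grip":0},
  {"x":0,"y":0,"z":3.0,"rx":0,"ry":0,"rz":0,"grip":0},
  {"x":0,"y":0,"z":4.5,"rx":0,"ry":0,"rz":0,"grip":0},
  {"x":0,"y":0,"z":6.0,"rx":0,"ry":0,"rz":0,"grip":0},
  {"x":0,"y":0,"z":7.5,"rx":0,"ry":0,"rz":0,"grip":0},
  {"x":0,"y":0,"z":9.0,"rx":0,"ry":0,"rz":0,"grip":0},
  {"x":0,"y":0,"z":9.0,"rx":0,"ry":0,"rz":0,"grip":0},
])

```text
clock: 5.68
eef_pos: [0.5081, 0.0794, 0.0488]
tcp_rot: [-179.9, 45.3, 97.8]
contact_force: [-0.7, -0.6, 0.9]
width: -0.0003
```

```bash
python3 - <<'E'
from h import *
p,r=cur();t=hook(0,.01);print(p-t[0],observe()['contact_force'])
s=snapshot("side")[:,:,::-1];t=snapshot("top")[:,:,::-1]
crop("side",260,130,400,250,5,"pics/s6.png",s);crop("top",220,140,400,250,4,"pics/t6.png",t)
rows([hook(th) for th in(0,5,10)])
E
```

```text
[-0.00021309 -0.00164612 -0.00127237] [-0.70810241 -0.6431059   0.85911938]
{"x":-1.03,"y":-0.02,"z":-0.07,"rx":0.001,"ry":0.005,"rz":0.001,"grip":0}
{"x":-2.41,"y":-0.02,"z":-1.01,"rx":0.001,"ry":0.005,"rz":0.001,"grip":0}
{"x":-3.87,"y":-0.02,"z":-1.84,"rx":0.001,"ry":0.005,"rz":0.001,"grip":0}
```

View pics/s6.png

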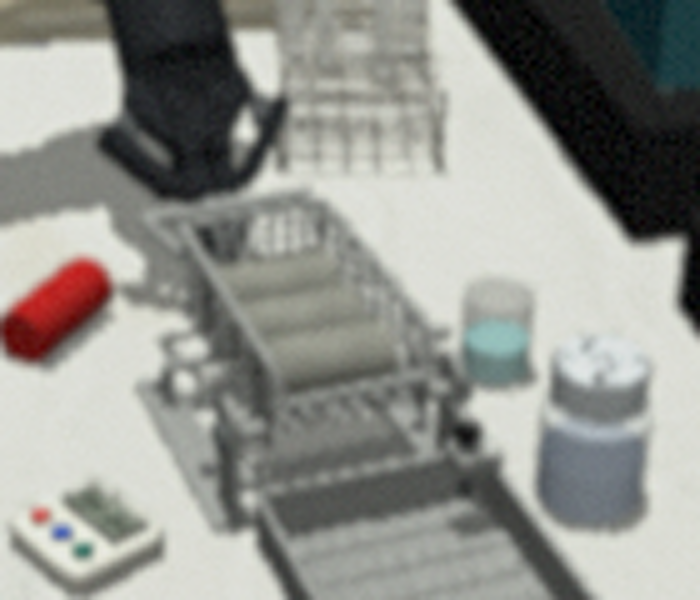

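View pics/t6.png

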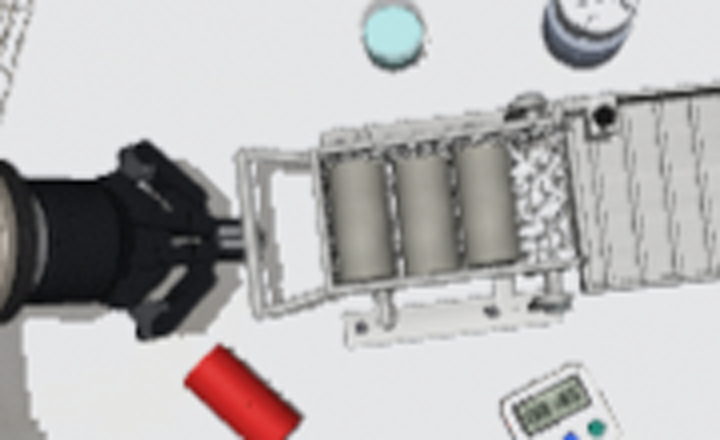

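Call:
arm_command([
  {"x":-0.5,"y":0,"z":0,"rx":0,"ry":0,"rz":0,"grip":0},
  {"x":-1.0,"y":0,"z":0,"rx":0,"ry":0,"rz":0,"grip":0},
  {"x":-1.4,"y":0,"z":-0.3,"rx":0,"ry":0,"rz":0,"grip":0},
  {"x":-1.9,"y":0,"z":-0.6,"rx":0,"ry":0,"rz":0,"grip":0},
  {"x":-2.4,"y":0,"z":-1.0,"rx":0,"ry":0,"rz":0,"grip":0},
  {"x":-2.4,"y":0,"z":-1.0,"rx":0,"ry":0,"rz":0,"grip":0},
])

```text
clock: 6.52
eef_pos: [0.51, 0.0716, 0.0738]
tcp_rot: [179.9, 45.2, 97.8]
contact_force: [-0.5, 4.9, -2.5]
width: -0.0004
```

```bash
python3 - <<'E'
from h import *
p,r=cur();t=hook(5);print(p-t[0],observe()['contact_force'])
s=snapshot("side")[:,:,::-1];t=snapshot("top")[:,:,::-1]
im=[]
crop("side",260,130,400,250,4,"pics/s7.png",s);crop("top",220,140,400,250,3,"pics/t7.png",t)
rows([hook(th) for th in range(8,66,3)])
E
```

```text
[0.00030803 0.00053552 0.00018934] [-0.46836922  4.94035558 -2.53661645]
{"x":-0.91,"y":-0.04,"z":-0.48,"rx":0.002,"ry":0.003,"rz":0.001,"grip":0}
{"x":-1.80,"y":-0.04,"z":-0.94,"rx":0.002,"ry":0.003,"rz":0.001,"grip":0}
{"x":-2.71,"y":-0.04,"z":-1.36,"rx":0.002,"ry":0.003,"rz":0.001,"grip":0}
{"x":-3.65,"y":-0.04,"z":-1.73,"rx":0.002,"ry":0.003,"rz":0.001,"grip":0}
{"x":-4.60,"y":-0.04,"z":-2.05,"rx":0.002,"ry":0.003,"rz":0.001,"grip":0}
{"x":-5.57,"y":-0.04,"z":-2.32,"rx":0.002,"ry":0.003,"rz":0.001,"grip":0}
{"x":-6.55,"y":-0.04,"z":-2.53,"rx":0.002,"ry":0.003,"rz":0.001,"grip":0}
{"x":-7.54,"y":-0.04,"z":-2.70,"rx":0.002,"ry":0.003,"rz":0.001,"grip":0}
{"x":-8.54,"y":-0.04,"z":-2.81,"rx":0.002,"ry":0.003,"rz":0.001,"grip":0}
{"x":-9.54,"y":-0.04,"z":-2.87,"rx":0.002,"ry":0.003,"rz":0.001,"grip":0}
{"x":-10.54,"y":-0.04,"z":-2.88,"rx":0.002,"ry":0.003,"rz":0.001,"grip":0}
{"x":-11.54,"y":-0.04,"z":-2.84,"rx":0.002,"ry":0.003,"rz":0.001,"grip":0}
{"x":-12.54,"y":-0.04,"z":-2.74,"rx":0.002,"ry":0.003,"rz":0.001,"grip":0}
{"x":-13.54,"y":-0.04,"z":-2.60,"rx":0.002,"ry":0.003,"rz":0.001,"grip":0}
{"x":-14.52,"y":-0.04,"z":-2.40,"rx":0.002,"ry":0.003,"rz":0.001,"grip":0}
{"x":-15.49,"y":-0.04,"z":-2.14,"rx":0.002,"ry":0.003,"rz":0.001,"grip":0}
{"x":-16.45,"y":-0.04,"z":-1.84,"rx":0.002,"ry":0.003,"rz":0.001,"grip":0}
{"x":-17.39,"y":-0.04,"z":-1.49,"rx":0.002,"ry":0.003,"rz":0.001,"grip":0}
{"x":-18.31,"y":-0.05,"z":-1.09,"rx":0.002,"ry":0.003,"rz":0.001,"grip":0}
{"x":-19.21,"y":-0.05,"z":-0.64,"rx":0.002,"ry":0.003,"rz":0.001,"grip":0}
```

View pics/s7.png

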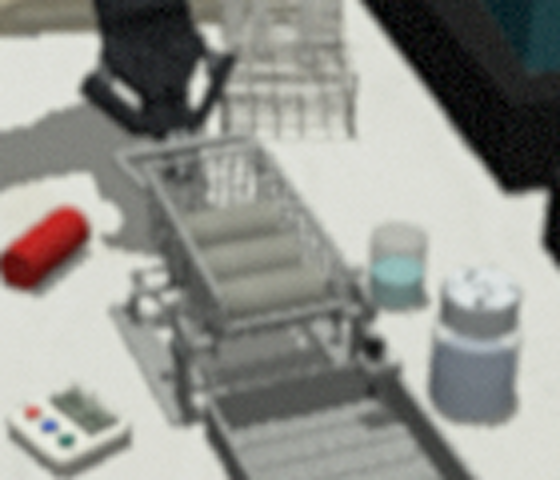

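View pics/t7.png

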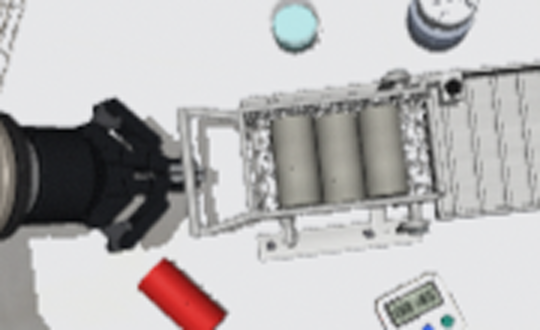

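Call:
arm_command([
  {"x":-0.5,"y":0,"z":-0.2,"rx":0,"ry":0,"rz":0,"grip":0},
  {"x":-0.9,"y":0,"z":-0.5,"rx":0,"ry":0,"rz":0,"grip":0},
  {"x":-1.4,"y":0,"z":-0.7,"rx":0,"ry":0,"rz":0,"grip":0},
  {"x":-1.8,"y":0,"z":-0.9,"rx":0,"ry":0,"rz":0,"grip":0},
  {"x":-2.3,"y":0,"z":-1.2,"rx":0,"ry":0,"rz":0,"grip":0},
  {"x":-2.7,"y":0,"z":-1.4,"rx":0,"ry":0,"rz":0,"grip":0},
  {"x":-3.6,"y":0,"z":-1.7,"rx":0,"ry":0,"rz":0,"grip":0},
  {"x":-4.6,"y":0,"z":-2.0,"rx":0,"ry":0,"rz":0,"grip":0},
  {"x":-5.6,"y":0,"z":-2.3,"rx":0,"ry":0,"rz":0,"grip":0},
  {"x":-6.5,"y":0,"z":-2.5,"rx":0,"ry":0,"rz":0,"grip":0},
  {"x":-7.5,"y":0,"z":-2.7,"rx":0,"ry":0,"rz":0,"grip":0},
  {"x":-8.5,"y":0,"z":-2.8,"rx":0,"ry":0,"rz":0,"grip":0},
  {"x":-9.5,"y":0,"z":-2.9,"rx":0,"ry":0,"rz":0,"grip":0},
  {"x":-10.0,"y":0,"z":-2.9,"rx":0,"ry":0,"rz":0,"grip":0},
  {"x":-10.5,"y":0,"z":-2.9,"rx":0,"ry":0,"rz":0,"grip":0},
  {"x":-11.0,"y":0,"z":-2.9,"rx":0,"ry":0,"rz":0,"grip":0},
  {"x":-11.5,"y":0,"z":-2.8,"rx":0,"ry":0,"rz":0,"grip":0},
  {"x":-11.5,"y":0,"z":-2.8,"rx":0,"ry":0,"rz":0,"grip":0},
])

```text
clock: 8.88
eef_pos: [0.5181, 0.0101, 0.1749]
tcp_rot: [180.0, 45.3, 97.8]
contact_force: [0.0, 1.8, -1.8]
width: 0.0001
```

```bash
cat > look.py <<'E'
from h import *
import sys
k=sys.argv[1]
s=snapshot("side")[:,:,::-1];t=snapshot("top")[:,:,::-1]
a=cv2.resize(s[120:290,250:400],None,fx=2.6,fy=2.6,interpolation=cv2.INTER_CUBIC)
b=cv2.resize(t[120:290,270:440],None,fx=2.4,fy=2.6,interpolation=cv2.INTER_CUBIC)
cv2.imwrite(f"pics/l{k}.png",np.hstack([a,b]))
E
python3 - <<'E'
from h import *
p,r=cur();print(p-hook(41)[0],observe()['contact_force'])
rows([hook(th) for th in (43,45,47,49,51,53,55,57,59)])
E
python3 look.py 1
```

```text
[ 0.00015806 -0.0008367  -0.00045828] [ 0.043827    1.75458123 -1.82203371]
{"x":-0.64,"y":-0.00,"z":-0.03,"rx":0.000,"ry":0.005,"rz":0.000,"grip":0}
{"x":-1.30,"y":-0.00,"z":0.05,"rx":0.000,"ry":0.005,"rz":0.000,"grip":0}
{"x":-1.96,"y":-0.00,"z":0.15,"rx":0.000,"ry":0.005,"rz":0.000,"grip":0}
{"x":-2.62,"y":-0.00,"z":0.28,"rx":0.000,"ry":0.005,"rz":0.000,"grip":0}
{"x":-3.27,"y":-0.01,"z":0.43,"rx":0.000,"ry":0.005,"rz":0.000,"grip":0}
{"x":-3.92,"y":-0.01,"z":0.61,"rx":0.000,"ry":0.005,"rz":0.000,"grip":0}
{"x":-4.56,"y":-0.01,"z":0.80,"rx":0.000,"ry":0.005,"rz":0.000,"grip":0}
{"x":-5.19,"y":-0.01,"z":1.02,"rx":0.000,"ry":0.005,"rz":0.000,"grip":0}
{"x":-5.82,"y":-0.01,"z":1.26,"rx":0.000,"ry":0.005,"rz":0.000,"grip":0}
```

View pics/l1.png

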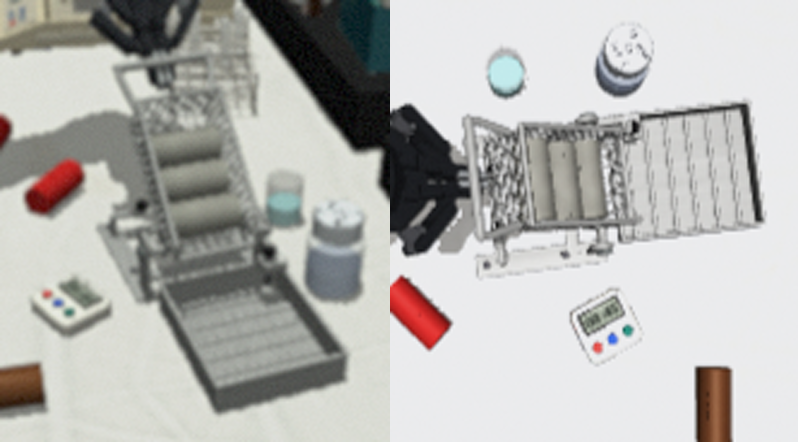

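Call:
arm_command([
  {"x":-0.3,"y":0,"z":0,"rx":0,"ry":0,"rz":0,"grip":0},
  {"x":-0.6,"y":0,"z":0,"rx":0,"ry":0,"rz":0,"grip":0},
  {"x":-0.9,"y":0,"z":0,"rx":0,"ry":0,"rz":0,"grip":0},
  {"x":-1.3,"y":0,"z":0,"rx":0,"ry":0,"rz":0,"grip":0},
  {"x":-1.6,"y":0,"z":0.1,"rx":0,"ry":0,"rz":0,"grip":0},
  {"x":-1.9,"y":0,"z":0.1,"rx":0,"ry":0,"rz":0,"grip":0},
  {"x":-2.2,"y":0,"z":0.2,"rx":0,"ry":0,"rz":0,"grip":0},
  {"x":-2.5,"y":0,"z":0.2,"rx":0,"ry":0,"rz":0,"grip":0},
  {"x":-2.8,"y":0,"z":0.3,"rx":0,"ry":0,"rz":0,"grip":0},
  {"x":-3.1,"y":0,"z":0.4,"rx":0,"ry":0,"rz":0,"grip":0},
  {"x":-3.4,"y":0,"z":0.5,"rx":0,"ry":0,"rz":0,"grip":0},
  {"x":-3.7,"y":0,"z":0.5,"rx":0,"ry":0,"rz":0,"grip":0},
  {"x":-3.9,"y":0,"z":0.6,"rx":0,"ry":0,"rz":0,"grip":0},
  {"x":-3.9,"y":0,"z":0.6,"rx":0,"ry":0,"rz":0,"grip":0},
])

```text
clock: 10.72
eef_pos: [0.5225, -0.021, 0.1983]
tcp_rot: [180.0, 45.3, 97.8]
contact_force: [0.9, 0.7, 0.1]
width: 0.0002
```

```bash
python3 - <<'E'
from h import *
p,r=cur();print(p-hook(53)[0],observe()['contact_force'])
rows([hook(th) for th in (55,57,59,61,63)])
E
python3 look.py 2
```

```text
[ 9.13699275e-05  4.49758592e-04 -1.81147417e-04] [0.86318436 0.74371773 0.08990617]
{"x":-0.68,"y":-0.02,"z":0.21,"rx":0.001,"ry":0.005,"rz":0.000,"grip":0}
{"x":-1.32,"y":-0.02,"z":0.43,"rx":0.001,"ry":0.005,"rz":0.000,"grip":0}
{"x":-1.94,"y":-0.02,"z":0.67,"rx":0.001,"ry":0.005,"rz":0.000,"grip":0}
{"x":-2.56,"y":-0.02,"z":0.94,"rx":0.001,"ry":0.005,"rz":0.000,"grip":0}
{"x":-3.16,"y":-0.02,"z":1.22,"rx":0.001,"ry":0.005,"rz":0.000,"grip":0}
```

View pics/l2.png

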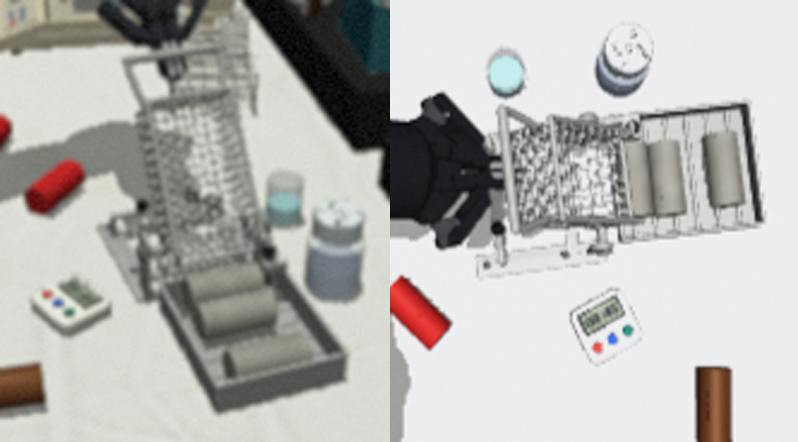

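All three plugs lie in the tray: in the right half of the picture they are at about x=635, 665 and 725. The basket is still at about 53° and resting on the finger, so I'll approach the stop gently.

Call:
arm_command([
  {"x":-0.3,"y":0,"z":0.1,"rx":0,"ry":0,"rz":0,"grip":0},
  {"x":-0.7,"y":0,"z":0.2,"rx":0,"ry":0,"rz":0,"grip":0},
  {"x":-1.0,"y":0,"z":0.3,"rx":0,"ry":0,"rz":0,"grip":0},
  {"x":-1.3,"y":0,"z":0.4,"rx":0,"ry":0,"rz":0,"grip":0},
  {"x":-1.6,"y":0,"z":0.5,"rx":0,"ry":0,"rz":0,"grip":0},
  {"x":-1.9,"y":0,"z":0.7,"rx":0,"ry":0,"rz":0,"grip":0},
  {"x":-1.9,"y":0,"z":0.7,"rx":0,"ry":0,"rz":0,"grip":0},
])

```text
clock: 11.7
eef_pos: [0.5249, -0.0394, 0.2069]
tcp_rot: [180.0, 45.3, 97.8]
contact_force: [0.6, 0.2, -1.6]
width: -0.0002
```

```bash
python3 - <<'E'
from h import *
p,r=cur();print(p-hook(59)[0],observe()['contact_force'])
rows([hook(th) for th in (60,61,62,63,64,65,66,67,68)])
E
python3 look.py 3
```

```text
[ 1.18237703e-04 -8.04736607e-05 -4.53414728e-04] [ 0.56661402  0.19385273 -1.59643054]
{"x":-0.33,"y":-0.01,"z":0.09,"rx":0.000,"ry":0.005,"rz":0.000,"grip":0}
{"x":-0.64,"y":-0.01,"z":0.22,"rx":0.000,"ry":0.005,"rz":0.000,"grip":0}
{"x":-0.95,"y":-0.01,"z":0.36,"rx":0.000,"ry":0.005,"rz":0.000,"grip":0}
{"x":-1.25,"y":-0.01,"z":0.51,"rx":0.000,"ry":0.005,"rz":0.000,"grip":0}
{"x":-1.55,"y":-0.01,"z":0.66,"rx":0.000,"ry":0.005,"rz":0.000,"grip":0}
{"x":-1.84,"y":-0.01,"z":0.81,"rx":0.000,"ry":0.005,"rz":0.000,"grip":0}
{"x":-2.14,"y":-0.01,"z":0.97,"rx":0.000,"ry":0.005,"rz":0.000,"grip":0}
{"x":-2.43,"y":-0.01,"z":1.14,"rx":0.000,"ry":0.005,"rz":0.000,"grip":0}
{"x":-2.72,"y":-0.01,"z":1.31,"rx":0.000,"ry":0.005,"rz":0.000,"grip":0}
```

View pics/l3.png

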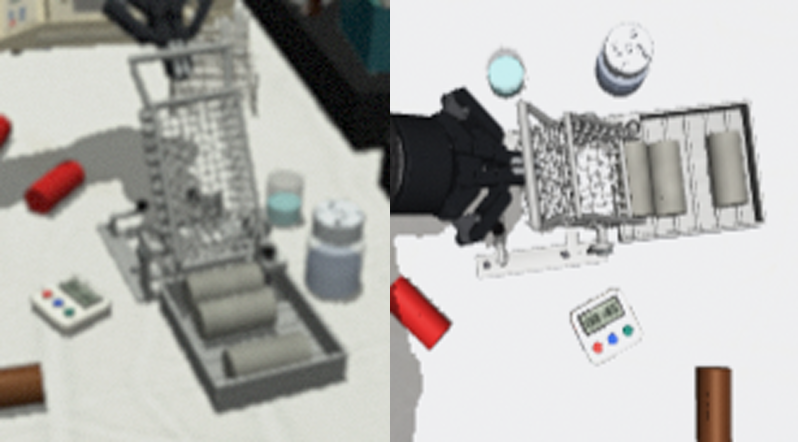

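Call:
arm_command([
  {"x":-0.17,"y":0,"z":0.05,"rx":0,"ry":0,"rz":0,"grip":0},
  {"x":-0.33,"y":0,"z":0.1,"rx":0,"ry":0,"rz":0,"grip":0},
  {"x":-0.33,"y":0,"z":0.1,"rx":0,"ry":0,"rz":0,"grip":0},
  {"x":-0.33,"y":0,"z":0.1,"rx":0,"ry":0,"rz":0,"grip":0},
])

```text
clock: 12.3
eef_pos: [0.5254, -0.0421, 0.2085]
tcp_rot: [-180.0, 45.3, 97.8]
contact_force: [-0.4, -0.6, -1.0]
width: -0.0001
```

Call:
arm_command([
  {"x":-0.15,"y":0,"z":0.07,"rx":0,"ry":0,"rz":0,"grip":0},
  {"x":-0.31,"y":0,"z":0.13,"rx":0,"ry":0,"rz":0,"grip":0},
  {"x":-0.31,"y":0,"z":0.13,"rx":0,"ry":0,"rz":0,"grip":0},
  {"x":-0.31,"y":0,"z":0.13,"rx":0,"ry":0,"rz":0,"grip":0},
])

```text
clock: 12.8
eef_pos: [0.5258, -0.0452, 0.2098]
tcp_rot: [-180.0, 45.3, 97.8]
contact_force: [0.5, -0.9, -1.4]
width: 0.0002
```

Call:
arm_command([
  {"x":-0.15,"y":0,"z":0.07,"rx":0,"ry":0,"rz":0,"grip":0},
  {"x":-0.3,"y":0,"z":0.14,"rx":0,"ry":0,"rz":0,"grip":0},
  {"x":-0.3,"y":0,"z":0.14,"rx":0,"ry":0,"rz":0,"grip":0},
  {"x":-0.3,"y":0,"z":0.14,"rx":0,"ry":0,"rz":0,"grip":0},
])

```text
clock: 13.3
eef_pos: [0.5262, -0.0481, 0.2109]
tcp_rot: [180.0, 45.3, 97.8]
contact_force: [-1.5, 1.8, -0.5]
width: -0.0
```

Call:
arm_command([
  {"x":-0.15,"y":0,"z":0.07,"rx":0,"ry":0,"rz":0,"grip":0},
  {"x":-0.3,"y":0,"z":0.15,"rx":0,"ry":0,"rz":0,"grip":0},
  {"x":-0.3,"y":0,"z":0.15,"rx":0,"ry":0,"rz":0,"grip":0},
  {"x":-0.3,"y":0,"z":0.15,"rx":0,"ry":0,"rz":0,"grip":0},
])

```text
clock: 13.8
eef_pos: [0.5267, -0.0508, 0.2118]
tcp_rot: [180.0, 45.2, 97.9]
contact_force: [-2.3, 6.7, -1.7]
width: 0.0001
```

```bash
python3 - <<'E'
from h import *
for th in (62,63,64): print(th,cur()[0]-hook(th)[0])
for i in range(4):
    s=observe();print(s['contact_force']); snapshot("top")
rows([hook(th) for th in (64,64.5,65,66,67)])
E
python3 look.py 4
```

```text
62 [ 0.00062278 -0.00224844  0.00071552]
63 [ 0.00019515  0.00087334 -0.00041317]
64 [-0.00023509  0.00401417 -0.00148669]
[-2.2612208   6.74090135 -1.71607657]
[-2.49683503  6.60471219 -1.3911999 ]
[-2.71459858  6.61586949 -1.8106671 ]
[-2.31138699  7.23255758 -1.95842764]
{"x":-0.39,"y":-0.03,"z":0.18,"rx":0.001,"ry":0.004,"rz":0.001,"grip":0}
{"x":-0.54,"y":-0.03,"z":0.26,"rx":0.001,"ry":0.004,"rz":0.001,"grip":0}
{"x":-0.69,"y":-0.03,"z":0.33,"rx":0.001,"ry":0.004,"rz":0.001,"grip":0}
{"x":-0.98,"y":-0.03,"z":0.49,"rx":0.001,"ry":0.004,"rz":0.001,"grip":0}
{"x":-1.28,"y":-0.03,"z":0.66,"rx":0.001,"ry":0.004,"rz":0.001,"grip":0}
```

View pics/l4.png

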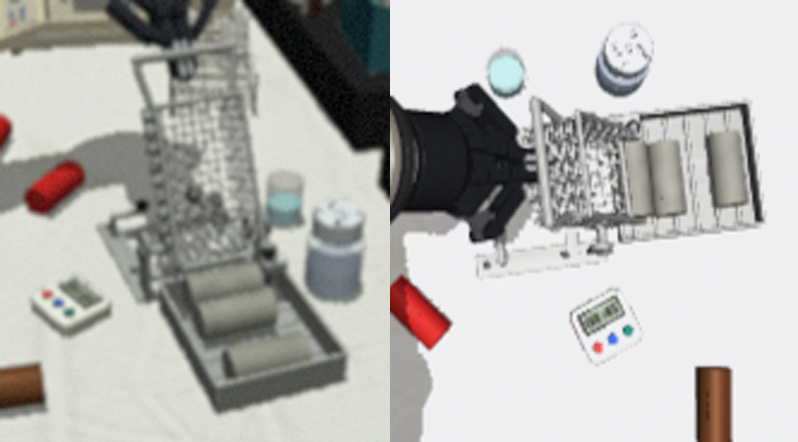

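Contact with the stop is at about 63°, with roughly 7 N at the bar. I'll ease off slightly to about 4–5 N and hold.

Call:
arm_command([
  {"x":0.05,"y":0,"z":-0.03,"rx":0,"ry":0,"rz":0,"grip":0},
  {"x":0.09,"y":0,"z":-0.05,"rx":0,"ry":0,"rz":0,"grip":0},
  {"x":0.09,"y":0,"z":-0.05,"rx":0,"ry":0,"rz":0,"grip":0},
  {"x":0.09,"y":0,"z":-0.05,"rx":0,"ry":0,"rz":0,"grip":0},
  {"x":0.09,"y":0,"z":-0.05,"rx":0,"ry":0,"rz":0,"grip":0},
])

```text
clock: 14.72
eef_pos: [0.5266, -0.0502, 0.2116]
tcp_rot: [180.0, 45.2, 97.9]
contact_force: [-0.7, 5.4, -3.2]
width: -0.0
```

```bash
python3 - <<'E'
from h import *
for i in range(4):
    s=observe();print(s['contact_force']); f=snapshot("side")
crop("side",290,130,390,260,5,"pics/s9.png",f[:,:,::-1])
E
```

```text
[-0.65171516  5.35196917 -3.18422307]
[-1.49484061  5.71184503 -3.16078039]
[-0.76779218  5.9185541  -3.33245285]
[-1.18552105  5.0022818  -4.41012749]
```

View pics/s9.png

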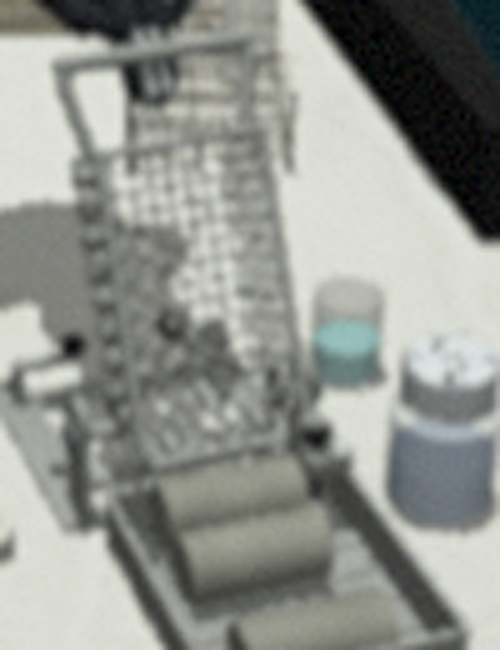

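The basket rests on the pad: the rim meets it at about (315,435) in the picture, with about 6 N at the bar. The spout is clear of the plugs. Now I'll lower it along the arc.

```bash
python3 - <<'E'
from h import *
rows([hook(th) for th in range(61,22,-2)])
E
```

```text
{"x":0.46,"y":-0.03,"z":-0.22,"rx":0.001,"ry":0.004,"rz":0.001,"grip":0}
{"x":1.08,"y":-0.03,"z":-0.48,"rx":0.001,"ry":0.004,"rz":0.001,"grip":0}
{"x":1.70,"y":-0.03,"z":-0.72,"rx":0.001,"ry":0.004,"rz":0.001,"grip":0}
{"x":2.33,"y":-0.02,"z":-0.94,"rx":0.001,"ry":0.004,"rz":0.001,"grip":0}
{"x":2.97,"y":-0.02,"z":-1.14,"rx":0.001,"ry":0.004,"rz":0.001,"grip":0}
{"x":3.62,"y":-0.02,"z":-1.31,"rx":0.001,"ry":0.004,"rz":0.001,"grip":0}
{"x":4.27,"y":-0.02,"z":-1.46,"rx":0.001,"ry":0.004,"rz":0.001,"grip":0}
{"x":4.93,"y":-0.02,"z":-1.59,"rx":0.001,"ry":0.004,"rz":0.001,"grip":0}
{"x":5.59,"y":-0.02,"z":-1.70,"rx":0.001,"ry":0.004,"rz":0.001,"grip":0}
{"x":6.26,"y":-0.02,"z":-1.78,"rx":0.001,"ry":0.004,"rz":0.001,"grip":0}
{"x":6.92,"y":-0.02,"z":-1.84,"rx":0.001,"ry":0.004,"rz":0.001,"grip":0}
{"x":7.59,"y":-0.02,"z":-1.87,"rx":0.001,"ry":0.004,"rz":0.001,"grip":0}
{"x":8.26,"y":-0.02,"z":-1.89,"rx":0.001,"ry":0.004,"rz":0.001,"grip":0}
{"x":8.93,"y":-0.02,"z":-1.87,"rx":0.001,"ry":0.004,"rz":0.001,"grip":0}
{"x":9.60,"y":-0.02,"z":-1.84,"rx":0.001,"ry":0.004,"rz":0.001,"grip":0}
{"x":10.26,"y":-0.02,"z":-1.78,"rx":0.001,"ry":0.004,"rz":0.001,"grip":0}
{"x":10.93,"y":-0.02,"z":-1.70,"rx":0.001,"ry":0.004,"rz":0.001,"grip":0}
{"x":11.59,"y":-0.02,"z":-1.60,"rx":0.001,"ry":0.004,"rz":0.001,"grip":0}
{"x":12.25,"y":-0.02,"z":-1.47,"rx":0.001,"ry":0.004,"rz":0.001,"grip":0}
{"x":12.90,"y":-0.02,"z":-1.32,"rx":0.001,"ry":0.004,"rz":0.001,"grip":0}
```

Call:
arm_command([
  {"x":0.2,"y":0,"z":-0.1,"rx":0,"ry":0,"rz":0,"grip":0},
  {"x":0.5,"y":0,"z":-0.2,"rx":0,"ry":0,"rz":0,"grip":0},
  {"x":0.8,"y":0,"z":-0.4,"rx":0,"ry":0,"rz":0,"grip":0},
  {"x":1.1,"y":0,"z":-0.5,"rx":0,"ry":0,"rz":0,"grip":0},
  {"x":1.4,"y":0,"z":-0.6,"rx":0,"ry":0,"rz":0,"grip":0},
  {"x":1.7,"y":0,"z":-0.7,"rx":0,"ry":0,"rz":0,"grip":0},
  {"x":2.0,"y":0,"z":-0.8,"rx":0,"ry":0,"rz":0,"grip":0},
  {"x":2.3,"y":0,"z":-0.9,"rx":0,"ry":0,"rz":0,"grip":0},
  {"x":2.7,"y":0,"z":-1.0,"rx":0,"ry":0,"rz":0,"grip":0},
  {"x":3.0,"y":0,"z":-1.1,"rx":0,"ry":0,"rz":0,"grip":0},
  {"x":3.0,"y":0,"z":-1.1,"rx":0,"ry":0,"rz":0,"grip":0},
])

```text
clock: 16.3
eef_pos: [0.5225, -0.0216, 0.198]
tcp_rot: [-180.0, 45.3, 97.9]
contact_force: [-0.4, 0.0, -2.0]
width: 0.0001
```

```bash
python3 look.py 5; python3 - <<'E'
from h import *
print(observe()['contact_force'],cur()[0]-hook(53)[0])
rows([hook(th) for th in range(50,13,-2)])
E
```

```text
[-0.08172096  0.51685606 -1.53021288] [ 0.00021375 -0.00034438 -0.0003463 ]
{"x":0.97,"y":-0.02,"z":-0.30,"rx":0.001,"ry":0.005,"rz":0.001,"grip":0}
{"x":1.63,"y":-0.02,"z":-0.44,"rx":0.001,"ry":0.005,"rz":0.001,"grip":0}
{"x":2.29,"y":-0.01,"z":-0.56,"rx":0.001,"ry":0.005,"rz":0.001,"grip":0}
{"x":2.95,"y":-0.01,"z":-0.65,"rx":0.001,"ry":0.005,"rz":0.001,"grip":0}
{"x":3.62,"y":-0.01,"z":-0.72,"rx":0.001,"ry":0.005,"rz":0.001,"grip":0}
{"x":4.28,"y":-0.01,"z":-0.77,"rx":0.001,"ry":0.005,"rz":0.001,"grip":0}
{"x":4.95,"y":-0.01,"z":-0.80,"rx":0.001,"ry":0.005,"rz":0.001,"grip":0}
{"x":5.62,"y":-0.01,"z":-0.80,"rx":0.001,"ry":0.005,"rz":0.001,"grip":0}
{"x":6.29,"y":-0.01,"z":-0.77,"rx":0.001,"ry":0.005,"rz":0.001,"grip":0}
{"x":6.96,"y":-0.01,"z":-0.73,"rx":0.001,"ry":0.005,"rz":0.001,"grip":0}
{"x":7.62,"y":-0.01,"z":-0.66,"rx":0.001,"ry":0.005,"rz":0.001,"grip":0}
{"x":8.29,"y":-0.01,"z":-0.57,"rx":0.001,"ry":0.005,"rz":0.001,"grip":0}
{"x":8.95,"y":-0.01,"z":-0.45,"rx":0.001,"ry":0.005,"rz":0.001,"grip":0}
{"x":9.60,"y":-0.01,"z":-0.31,"rx":0.001,"ry":0.005,"rz":0.001,"grip":0}
{"x":10.25,"y":-0.01,"z":-0.15,"rx":0.001,"ry":0.005,"rz":0.001,"grip":0}
{"x":10.89,"y":-0.01,"z":0.03,"rx":0.001,"ry":0.005,"rz":0.001,"grip":0}
{"x":11.53,"y":-0.01,"z":0.24,"rx":0.001,"ry":0.005,"rz":0.001,"grip":0}
{"x":12.16,"y":-0.01,"z":0.47,"rx":0.001,"ry":0.005,"rz":0.001,"grip":0}
{"x":12.78,"y":-0.01,"z":0.72,"rx":0.001,"ry":0.005,"rz":0.001,"grip":0}
```

View pics/l5.png

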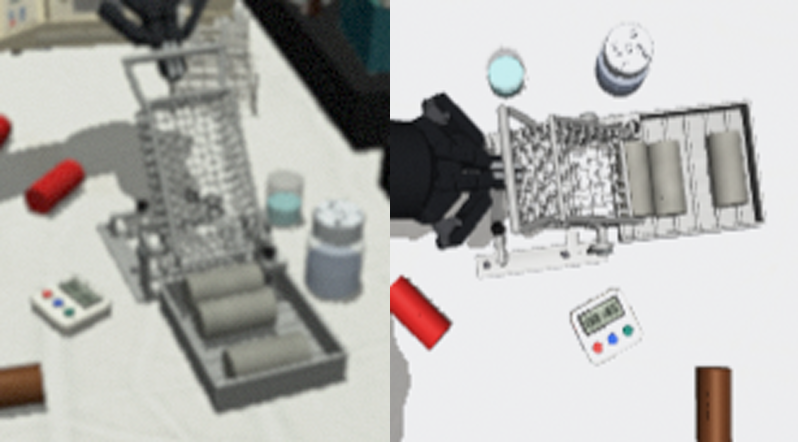

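Basket follows the finger down. I'll keep lowering at about 16°/s.

Call:
arm_command([
  {"x":0.4,"y":0,"z":-0.15,"rx":0,"ry":0,"rz":0,"grip":0},
  {"x":1.0,"y":0,"z":-0.3,"rx":0,"ry":0,"rz":0,"grip":0},
  {"x":1.6,"y":0,"z":-0.4,"rx":0,"ry":0,"rz":0,"grip":0},
  {"x":2.3,"y":0,"z":-0.6,"rx":0,"ry":0,"rz":0,"grip":0},
  {"x":3.0,"y":0,"z":-0.7,"rx":0,"ry":0,"rz":0,"grip":0},
  {"x":3.6,"y":0,"z":-0.7,"rx":0,"ry":0,"rz":0,"grip":0},
  {"x":4.3,"y":0,"z":-0.8,"rx":0,"ry":0,"rz":0,"grip":0},
  {"x":5.0,"y":0,"z":-0.8,"rx":0,"ry":0,"rz":0,"grip":0},
  {"x":5.6,"y":0,"z":-0.8,"rx":0,"ry":0,"rz":0,"grip":0},
  {"x":6.3,"y":0,"z":-0.8,"rx":0,"ry":0,"rz":0,"grip":0},
  {"x":7.0,"y":0,"z":-0.7,"rx":0,"ry":0,"rz":0,"grip":0},
  {"x":7.6,"y":0,"z":-0.7,"rx":0,"ry":0,"rz":0,"grip":0},
  {"x":8.3,"y":0,"z":-0.6,"rx":0,"ry":0,"rz":0,"grip":0},
  {"x":8.9,"y":0,"z":-0.5,"rx":0,"ry":0,"rz":0,"grip":0},
  {"x":9.6,"y":0,"z":-0.3,"rx":0,"ry":0,"rz":0,"grip":0},
  {"x":10.2,"y":0,"z":-0.2,"rx":0,"ry":0,"rz":0,"grip":0},
  {"x":10.9,"y":0,"z":0.0,"rx":0,"ry":0,"rz":0,"grip":0},
  {"x":11.5,"y":0,"z":0.2,"rx":0,"ry":0,"rz":0,"grip":0},
  {"x":11.8,"y":0,"z":0.35,"rx":0,"ry":0,"rz":0,"grip":0},
  {"x":11.8,"y":0,"z":0.35,"rx":0,"ry":0,"rz":0,"grip":0},
])

```text
clock: 18.9
eef_pos: [0.5116, 0.0582, 0.1117]
tcp_rot: [-180.0, 45.3, 97.9]
contact_force: [-1.4, 2.4, -0.0]
width: 0.0001
```

```bash
python3 look.py 6; python3 - <<'E'
from h import *
print(observe()['contact_force'],cur()[0]-hook(17)[0])
rows([hook(th) for th in range(15,-1,-1)]+[hook(0,.003),hook(0,.01),hook(0,.01,back=.03),hook(0,.01,back=.06),hook(0,.01,back=.09)])
E
```

```text
[-1.89331484  1.97646825 -0.24522507] [ 0.00016676 -0.00015579  0.00039976]
{"x":0.67,"y":-0.01,"z":0.25,"rx":0.001,"ry":0.004,"rz":0.000,"grip":0}
{"x":0.98,"y":-0.01,"z":0.38,"rx":0.001,"ry":0.004,"rz":0.000,"grip":0}
{"x":1.28,"y":-0.01,"z":0.52,"rx":0.001,"ry":0.004,"rz":0.000,"grip":0}
{"x":1.59,"y":-0.01,"z":0.65,"rx":0.001,"ry":0.004,"rz":0.000,"grip":0}
{"x":1.89,"y":-0.01,"z":0.80,"rx":0.001,"ry":0.004,"rz":0.000,"grip":0}
{"x":2.19,"y":-0.01,"z":0.95,"rx":0.001,"ry":0.004,"rz":0.000,"grip":0}
{"x":2.49,"y":-0.01,"z":1.10,"rx":0.001,"ry":0.004,"rz":0.000,"grip":0}
{"x":2.78,"y":-0.01,"z":1.26,"rx":0.001,"ry":0.004,"rz":0.000,"grip":0}
{"x":3.07,"y":-0.01,"z":1.43,"rx":0.001,"ry":0.004,"rz":0.000,"grip":0}
{"x":3.36,"y":-0.01,"z":1.60,"rx":0.001,"ry":0.004,"rz":0.000,"grip":0}
{"x":3.65,"y":-0.01,"z":1.77,"rx":0.001,"ry":0.004,"rz":0.000,"grip":0}
{"x":3.93,"y":-0.01,"z":1.95,"rx":0.001,"ry":0.004,"rz":0.000,"grip":0}
{"x":4.21,"y":-0.01,"z":2.13,"rx":0.001,"ry":0.004,"rz":0.000,"grip":0}
{"x":4.48,"y":-0.01,"z":2.32,"rx":0.001,"ry":0.004,"rz":0.000,"grip":0}
{"x":4.76,"y":-0.01,"z":2.52,"rx":0.001,"ry":0.004,"rz":0.000,"grip":0}
{"x":5.03,"y":-0.01,"z":2.72,"rx":0.001,"ry":0.004,"rz":0.000,"grip":0}
{"x":5.33,"y":-0.01,"z":2.72,"rx":0.001,"ry":0.004,"rz":0.000,"grip":0}
{"x":6.03,"y":-0.01,"z":2.71,"rx":0.001,"ry":0.004,"rz":0.000,"grip":0}
{"x":6.01,"y":-0.01,"z":-0.29,"rx":0.001,"ry":0.004,"rz":0.000,"grip":0}
{"x":6.00,"y":-0.01,"z":-3.29,"rx":0.001,"ry":0.004,"rz":0.000,"grip":0}
{"x":5.99,"y":-0.01,"z":-6.29,"rx":0.001,"ry":0.004,"rz":0.000,"grip":0}
```

View pics/l6.png

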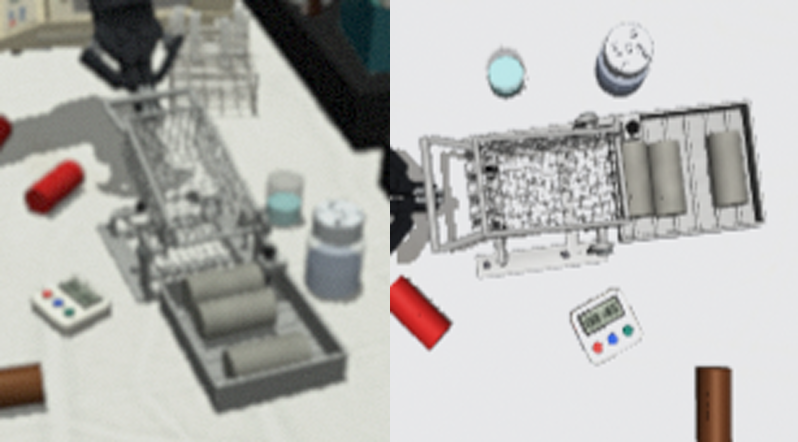

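Call:
arm_command([
  {"x":0.3,"y":0,"z":0.1,"rx":0,"ry":0,"rz":0,"grip":0},
  {"x":0.7,"y":0,"z":0.25,"rx":0,"ry":0,"rz":0,"grip":0},
  {"x":1.0,"y":0,"z":0.4,"rx":0,"ry":0,"rz":0,"grip":0},
  {"x":1.3,"y":0,"z":0.5,"rx":0,"ry":0,"rz":0,"grip":0},
  {"x":1.6,"y":0,"z":0.65,"rx":0,"ry":0,"rz":0,"grip":0},
  {"x":1.9,"y":0,"z":0.8,"rx":0,"ry":0,"rz":0,"grip":0},
  {"x":2.2,"y":0,"z":0.95,"rx":0,"ry":0,"rz":0,"grip":0},
  {"x":2.5,"y":0,"z":1.1,"rx":0,"ry":0,"rz":0,"grip":0},
  {"x":2.8,"y":0,"z":1.25,"rx":0,"ry":0,"rz":0,"grip":0},
  {"x":3.1,"y":0,"z":1.4,"rx":0,"ry":0,"rz":0,"grip":0},
  {"x":3.4,"y":0,"z":1.6,"rx":0,"ry":0,"rz":0,"grip":0},
  {"x":3.6,"y":0,"z":1.75,"rx":0,"ry":0,"rz":0,"grip":0},
  {"x":3.9,"y":0,"z":1.95,"rx":0,"ry":0,"rz":0,"grip":0},
  {"x":4.05,"y":0,"z":2.05,"rx":0,"ry":0,"rz":0,"grip":0},
  {"x":4.2,"y":0,"z":2.15,"rx":0,"ry":0,"rz":0,"grip":0},
  {"x":4.35,"y":0,"z":2.2,"rx":0,"ry":0,"rz":0,"grip":0},
  {"x":4.5,"y":0,"z":2.3,"rx":0,"ry":0,"rz":0,"grip":0},
  {"x":4.6,"y":0,"z":2.4,"rx":0,"ry":0,"rz":0,"grip":0},
  {"x":4.75,"y":0,"z":2.5,"rx":0,"ry":0,"rz":0,"grip":0},
  {"x":4.75,"y":0,"z":2.5,"rx":0,"ry":0,"rz":0,"grip":0},
])

```text
clock: 21.5
eef_pos: [0.5094, 0.0735, 0.0604]
tcp_rot: [-180.0, 45.3, 97.9]
contact_force: [-0.1, 2.2, -1.8]
width: -0.0
```

Call:
arm_command([
  {"x":0.1,"y":0,"z":0.1,"rx":0,"ry":0,"rz":0,"grip":0},
  {"x":0.2,"y":0,"z":0.15,"rx":0,"ry":0,"rz":0,"grip":0},
  {"x":0.3,"y":0,"z":0.2,"rx":0,"ry":0,"rz":0,"grip":0},
  {"x":0.4,"y":0,"z":0.2,"rx":0,"ry":0,"rz":0,"grip":0},
  {"x":0.5,"y":0,"z":0.2,"rx":0,"ry":0,"rz":0,"grip":0},
  {"x":0.6,"y":0,"z":0.2,"rx":0,"ry":0,"rz":0,"grip":0},
  {"x":0.8,"y":0,"z":0.2,"rx":0,"ry":0,"rz":0,"grip":0},
  {"x":1.0,"y":0,"z":0.2,"rx":0,"ry":0,"rz":0,"grip":0},
  {"x":1.2,"y":0,"z":0.2,"rx":0,"ry":0,"rz":0,"grip":0},
  {"x":1.2,"y":0,"z":0.2,"rx":0,"ry":0,"rz":0,"grip":0},
])

```text
clock: 22.75
eef_pos: [0.5085, 0.0807, 0.0505]
tcp_rot: [-180.0, 45.3, 97.9]
contact_force: [-0.1, 0.4, 0.1]
width: -0.0002
```

```bash
python3 look.py 7; python3 - <<'E'
from h import *
print(observe()['contact_force'],cur()[0]-hook(0,.01)[0],cur()[0])
E
```

```text
[ 0.07080198 -0.61128808  0.00329915] [ 0.00011776 -0.00056276  0.00052633] [0.50844794 0.08048159 0.05058521]
```

View pics/l7.png

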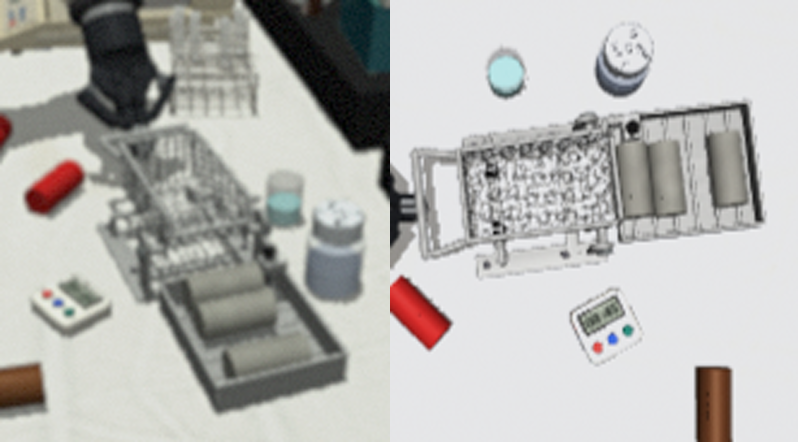

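The basket is level and the finger is free with about 0 N on it. Now I'll back out.

Call:
arm_command([
  {"x":0,"y":0,"z":-1.5,"rx":0,"ry":0,"rz":0,"grip":0},
  {"x":0,"y":0,"z":-3.0,"rx":0,"ry":0,"rz":0,"grip":0},
  {"x":0,"y":0,"z":-4.5,"rx":0,"ry":0,"rz":0,"grip":0},
  {"x":0,"y":0,"z":-6.0,"rx":0,"ry":0,"rz":0,"grip":0},
  {"x":0,"y":0,"z":-8.0,"rx":0,"ry":0,"rz":0,"grip":0},
  {"x":0,"y":0,"z":-10.0,"rx":0,"ry":0,"rz":0,"grip":0},
  {"x":0,"y":0,"z":-12.0,"rx":0,"ry":0,"rz":0,"grip":0},
  {"x":0,"y":0,"z":-12.0,"rx":0,"ry":0,"rz":0,"grip":0},
])

```text
clock: 23.85
eef_pos: [0.4971, 0.1666, 0.1358]
tcp_rot: [179.9, 45.2, 97.9]
contact_force: [1.2, -0.3, -0.2]
width: 0.0001
```

```bash
python3 - <<'E'
from h import *
print(observe()['contact_force'],cur()[0])
s=snapshot("side")[:,:,::-1];t=snapshot("top")[:,:,::-1]
crop("top",270,120,440,260,4.5,"pics/t9.png",t);crop("side",270,150,400,290,4.2,"pics/s10.png",s)
for n,f,b in(("top",t,(270,120,440,260)),("side",s,(285,150,400,290))):
    o=cv2.imread(f"pics/{n}0.png");d=cv2.absdiff(o,f).max(2)
    cv2.imwrite(f"pics/d_{n}.png",cv2.resize((d[100:300,240:460]>40).astype('u1' if 0 else 'uint8')*255,None,fx=3,fy=3))
E
```

```text
[ 1.15210515 -0.28380869 -0.17008894] [0.49709146 0.16661281 0.13576094]
```

View pics/t9.png

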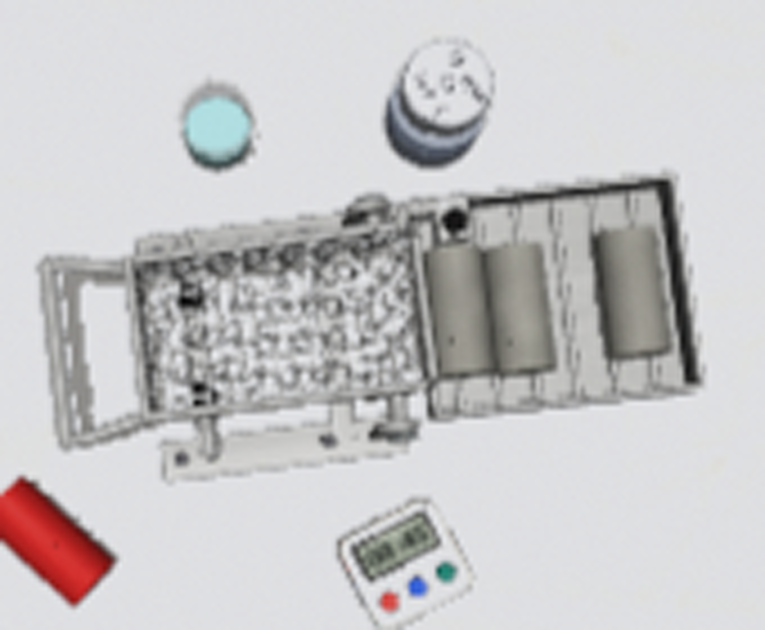

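View pics/s10.png

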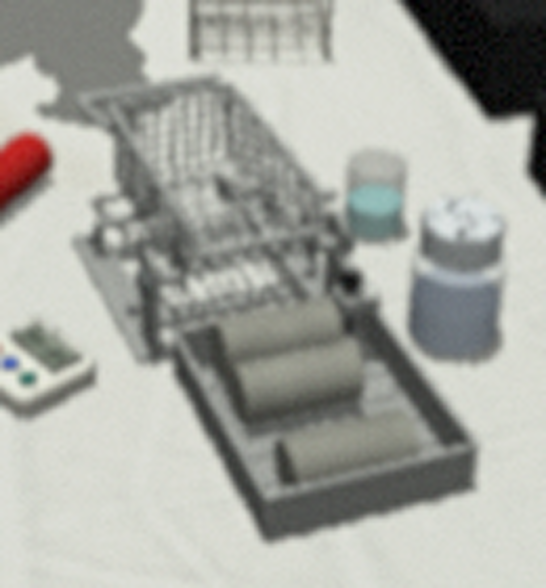

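View pics/d_top.png

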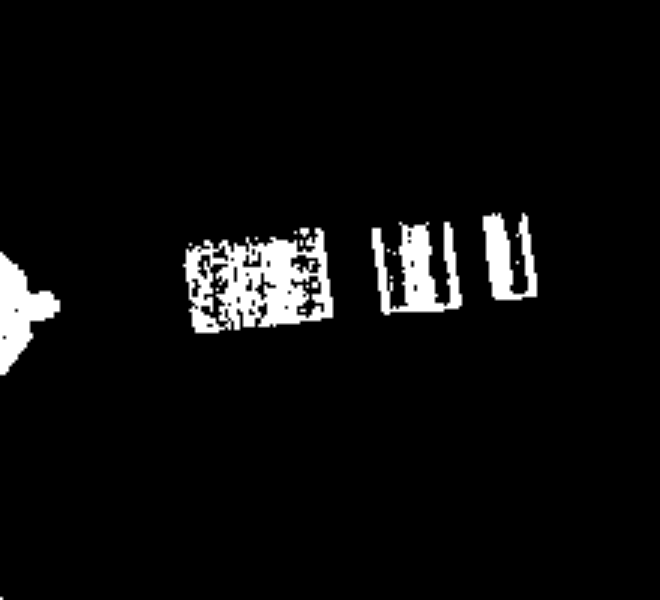

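View pics/d_side.png

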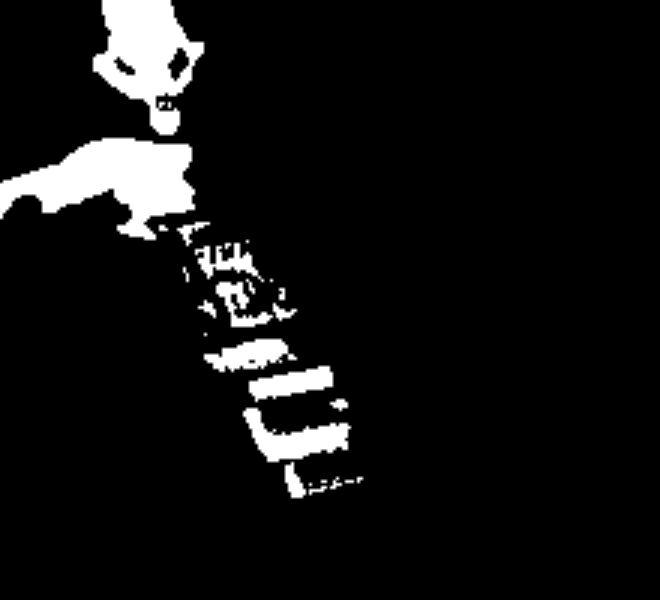

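The differencing shows only the plugs and the arm (with its shadow) changed. The basket frame, tray and bystanders are unmoved, the basket is empty and level, and the tool is free. I'm handing the job in.

```bash
python3 -c "
from station import manip,observe
print(manip.finish_job(),observe()['clock'])"
```

```text
the job is handed in; nothing more can be done
the job is handed in; nothing more can be done
```

The job is done and handed in at about 24 s of the 64 s allowed; the hand-in reports no verdict.

- **Tipping:** I hooked the bar from below with the closed fingers and tipped the basket along its arc. All three plugs had rolled into the tray by about 53° of tilt. The basket met its rubber stop at about 63°.
- **Force on the stop:** My first contact read about 7 N at the bar, the top of the gentle range. I eased off to about 6 N and held it there for about a second.
- **Lowering:** I let the basket down on the hook at no more than about 16°/s until it lay on its rest, then backed the fingers out with no force on them.

The last pictures show three plugs in the tray and the basket empty and level. Comparing them with the first pictures, the basket frame, tray, bottle, beaker and timer stand where they were, and the arm is clear of everything. The side camera placed the bar about 4–5 mm lower than the given 84 mm, which fits its calibration and caused no trouble. No check failed.

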